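# Lock the coin plates in the sloping rack with the retaining rod

## Robot

A 7-joint arm with a two-finger parallel gripper is mounted at the origin on the work surface. World frame = base frame: x ahead of the robot, y to its left, z up, the work surface at z = 0. Lengths are in m, angles in rad, forces in N, time in s.
With the tool pointing down it reaches from about 0.425 to 0.925 m from the base axis. Payload 6.8 kg.
Tool frame: the origin (TCP) lies midway between the tips of the shut fingers; the grasp point (between the pads) lies r.grip_point_offset behind it (r.grip_point_offset is the distance from the TCP to the grasp point, in m); z points along the fingers, y is the direction in which the jaws open and shut (so a half turn about z gives the same grasp; the last joint's range is limited). The gripper opens to 85 mm and grips with 20 to 120 N. Pads are 22 mm wide; open, the fingers measure 114 mm over their backs; the gripper's body (76 mm by 85 mm) begins 54 mm behind the grasp point. The pads swing forward as they close: fully open they stand 13 mm farther back than shut.
Start: joints at [1.21, 0.477, 0.022, 1.555, -0.011, 1.109, -0.083], TCP at [0.169, -0.654, 0.231] pointing down, gripper open.
Joint ranges: [-2.96, 2.96], [-0.34, 2.1], [-1.41, 1.46], [0.24, 2.44], [-1.37, 4.51], [0.17, 1.92], [-2.96, 2.96]. Speed limits (rad/s): [2.39, 2.39, 3.14, 3.14, 3.14, 3.14, 3.14].

## Interface

Orientations are given as a rotation vector (axis times angle).
In Python, from bench import r gives the robot as it stands. The module is installed in compiled form; this text tells all that it offers.
- The arm moves only by the tool play_rows, never from a script. Its argument "deltas" is a list of rows, each a list of 3 entries, a list of its own where there are three numbers: the finger opening in mm, from 0 to 85.4, then the shift along the tool's x, y, z in mm, then the turn, a rotation vector about the tool's x, y, z in rad. A call has 1 to 8 rows; each row is the pose to reach, as a shift and turn from the pose measured when the call began, along the tool's axes at that moment; what a row does not reach only later rows make up. A row lasts 1/8 s, in which the tool goes at most 62.5 mm and 10.7 degrees, less where a joint would pass 70% of its speed; a pose out of reach is approached as far as the arm can. A call with a gripper value outside its range is refused whole. The fingers move at their own pace and stop on an object; "squeeze" is the grip in N (left out, the last holds). Time passes only in rows, so rows that repeat a pose let the fingers close. It gives the time, the measured TCP pose, the force and the opening at its end, in the units of the state.
- r.get_obs(): the state, without advancing time (a new reading comes with each control period).
- r.grab_frame(name): name is "scene" or "top" or "wrist"; returns (picture, depth): 480x640x3 uint8, red, green, blue; 480x640 float32, m along the optical axis (not along the pixel's ray), 0 where there is no reading.
- r.camera_model(name): a dict with "mtx" (3x3 intrinsics, pixels), "rvec" (rotation vector, rad) and "tvec" (3), from world to camera coordinates, as OpenCV has them; the wrist camera has in their place "T_tool_cam" (4x4, takes a point from camera to tool coordinates, whose origin is the TCP and whose axes are the flange's). Camera axes: x right, y down, z forward; pixel columns grow to the right and rows downward; lengths in m; the calibration is good to about 2 mm. A picture is of the moment at which its call begins: read the wrist's pose just before it. camera_model takes no time and is no camera call.
- r.hand_in(): hands the job in, once; it reports no verdict.
The state is a dict: "clock": time; "joints": joint angles; "qvel": joint speeds; "tau": joint torques, N m; "tcp_pos": TCP position; "orientation": TCP orientation; "contact_force": force on the tool from outside, world axes, zero at the start; "moment": the same for the moment, N m; "grip_width": finger opening in m.
Only numpy, scipy, OpenCV 4.12 (cv2) and the standard library are available. Lean on these libraries where they do the work, as an engineer would, in place of code of your own. Each camera call takes 0.05 s, during which the arm holds its last target. There are 200 camera calls.

## Task

Get the sloping coin rack ready for display: push the two coin plates that stand raised right down into their places, take the coin plate from the ivory stand and file it fully home in the rack's empty place, then run the steel retaining rod in from the high end through both end boards and all four plates until its collar meets the board, and let go. Leave the coin case, jar, ruler and pencil box where they are.

Things in the scene. Friction and masses are not known exactly. Their poses are not given: they have to be found in the camera images.
- rack: sloping cherry coin rack (fixed, on its wedge base): open tray 74 mm wide, 96 long, 35 degrees out of level. Origin: middle of the tray's floor; x up the slope to the high end, y across, z square to the floor. Four plates stand along z at x = +30, +10 (empty), -10, -30 mm. End boards 5 mm thick, outer faces at x = +48 and -48, tops 38 above the floor, each with a 12 mm hole at y = 0, z = 13
- rack_hole (a point): centre of the rod hole in the outer face of the rack's high end board; axes as the rack's; the rod goes in along -x, down the slope
- rack_place (a point): the empty place: where the middle of the filed plate's foot belongs, on the rack's floor; axes as the rack's. A groove 11 mm wide (along x) between ribs on the side walls, the ribs 29 high with roof-shaped tops that lead in; side walls 36 high, 64 apart inside; the neighbours stand 20 mm away on either side (+x and -x)
- plate_a (a joint): how far the plate in the rack's highest place (x = +30) stands raised, m; 0 = fully down; slides along the rack's z in a felted groove against about 2.5 N of friction and stays where left
- plate_b (a joint): the same for the plate in the third place (x = -10)
- plate_c (a joint): the same for the plate in the lowest place (x = -30), which is already down
- plate_a_top (a point): middle of the top edge of that clear coin plate 60 mm wide, 86 high, 8 thick with a coin in its middle and a 12 mm round rod hole on its centre line, hole centre 13 above the foot; axes as the rack's
- plate_b_top (a point): middle of the top edge of the plate in the third place, the same size; axes as the rack's
- coin_plate: loose clear coin plate 60 mm wide, 86 high, 8 thick with a coin in its middle and a 12 mm round rod hole on its centre line, hole centre 13 above the foot, about 50 g, that stands on the ivory stand, leaning back 15 degrees. Origin: middle of its foot; x: through its thickness; y: across its width; z: up its height
- coin_stand: ivory resin display stand (fixed), base 66 x 70 mm: a groove about 8 deep holds the plate's foot 16 above the shelf, a 44 wide back rest reaches 42 up the plate. Origin: on the shelf under the groove; the plate leans towards its -x and lifts out along the plate's own z
- rod: retaining rod, about 90 g: steel shaft 8 mm in diameter and 106 long with a tapered tip, steel collar 24 in diameter and 4 thick, then a dark wood handle 14 in diameter and 56 long. Origin: on the axis at the collar's face on the shaft side; x: along the axis towards the handle, the tip at x = -106 mm. Home in the rack: collar's face on the high end board, x along the rack's x
- rod_tip (a point): the rod's tip; axes as the rod's
- rod_handle (a point): middle of the handle, on the axis, 32 mm from the collar's face; axes as the rod's
- pen_rest: dark wood pen rest (fixed), base 150 x 56 x 8 mm; the rod lies level in its two notched uprights, axis 46 above the shelf, and lifts straight up. Origin: on the shelf under the rod's collar (give or take 3); x along the rod; uprights 8 thick, 44 wide, up to 50 high at x = -66 (under the shaft) and +52 (under the handle's end)
- coin_case: bystander: closed dark wood coin case with brass corners and a hook catch, 130 x 190 x 50 mm. Origin: middle of its underside
- coin_jar: bystander: green glass jar of coins with a cork, 76 mm in diameter, 114 high. Origin: middle of its underside
- ruler: bystander: steel ruler 210 x 26 x 2 mm, lying flat. Origin: middle of its underside, x along it
- pencil_box: bystander: red lacquer pencil box 202 x 60 x 37 mm, lying flat. Origin: middle of its underside, x along it
Mind the look-alikes: they are no part of the job. What is meant by the rod is not pink or turquoise, and is the larger of those in its own colour.

How it is judged:
By the outcome, as a careful person would: the job done as asked, in the order asked, and still so for the second after the job is handed in, with the robot touching nothing.
It also fails if it takes over 69 s, if anything falls off the work surface, if the arm or the gripper's body presses on something with over 40 N, if the wrist force passes 120 N, or if a joint passes its speed limit or range.

## Working session

There is one attempt and no reset: what is moved stays moved. The work goes in short steps, Python scripts to look and compute and a tool call to move; the robot and the scene stay as the last step left them, time stands still between calls to the robot, and variables do not carry over. Pictures are saved under pics/ and viewed, about 8 in all and at most 12, crops included, and the job is handed in when it is done.

Besides the shell and the picture viewer there is one more tool, called after "Emit:" by a JSON object that holds its "name" and its "arguments", one argument or row to a line. play_rows: Moves the arm, as the interface text tells. Its arguments: {"type":"object","properties":{"deltas":{"type":"array"},"squeeze":{"type":"number"}},"required":["deltas"]}

```bash
mkdir -p pics
cat > h.py <<'E'
import numpy as np, cv2
from scipy.spatial.transform import Rotation as R
from bench import r
def save(name,pic): cv2.imwrite('pics/'+name+'.png',cv2.cvtColor(pic,cv2.COLOR_RGB2BGR))
def tool():
    o=r.get_obs(); T=np.eye(4); T[:3,:3]=R.from_rotvec(o['orientation']).as_matrix(); T[:3,3]=o['tcp_pos']; return T
def c2w(name):
    m=r.camera_model(name)
    if name=='wrist': return m['mtx'],tool()@np.array(m['T_tool_cam'])
    T=np.eye(4); T[:3,:3]=R.from_rotvec(np.ravel(m['rvec'])).as_matrix(); T[:3,3]=np.ravel(m['tvec']); return m['mtx'],np.linalg.inv(T)
def cloud(name):
    K,T=c2w(name); pic,d=r.grab_frame(name)
    v,u=np.mgrid[:480,:640]; P=np.stack([(u-K[0][2])/K[0][0]*d,(v-K[1][2])/K[1][1]*d,d],-1)
    W=P@T[:3,:3].T+T[:3,3]; W[d==0]=np.nan
    return pic,d,W
def ray(K,T,u,v):
    return T[:3,3],T[:3,:3]@np.array([(u-K[0][2])/K[0][0],(v-K[1][2])/K[1][1],1.])
E
python3 - <<'E'
from h import *
o=r.get_obs(); print(o, r.grip_point_offset)
for n in('scene','top'):
    pic,d,W=cloud(n); save(n,pic); np.savez('pics/'+n,pic=pic,d=d,W=W); K,T=c2w(n); print(n,K,T)
print(r.camera_model('wrist'))
E
```

```text
{'clock': 0.0, 'joints': array([ 1.20990514,  0.47780482,  0.02237221,  1.5564759 , -0.01148643,
        1.10929296, -0.08307848]), 'qvel': array([-0.00093695,  0.00111479,  0.00064324, -0.00063423, -0.00050467,
       -0.00022362, -0.00089252]), 'tau': array([-2.53487851e-04, -5.96462631e+01,  1.60781465e+00, -2.81195873e+01,
        1.24396576e-02,  9.34784854e-03,  5.69767337e-06]), 'tcp_pos': array([ 0.16863276, -0.65297373,  0.23031287]), 'orientation': array([-3.11473214e+00, -3.95830163e-01,  6.22445148e-04]), 'contact_force': array([-0.71568307, -0.81822974,  0.335064  ]), 'moment': array([ 0.00028569,  0.06752019, -0.05514062]), 'grip_width': 0.08535415798843889} 0.0187
scene [[619.17219782   0.         309.15572357]
 [  0.         619.17219782 241.71422633]
 [  0.           0.           1.        ]] [[-0.71077717  0.59233895 -0.37938158  1.08618   ]
 [ 0.70338568  0.59340062 -0.391311    0.64798491]
 [-0.00666348 -0.54498649 -0.83841835  1.34973301]
 [ 0.          0.          0.          1.        ]]
top [[511.77520642   0.         315.60989949]
 [  0.         511.77520642 240.65575289]
 [  0.           0.           1.        ]] [[ 1.43194234e-02 -9.97858251e-01  6.38268379e-02  4.35554678e-01]
 [-9.99897211e-01 -1.42441408e-02  1.63439226e-03  4.50703491e-02]
 [-7.21733331e-04 -6.38436808e-02 -9.97959650e-01  1.41821848e+00]
 [ 0.00000000e+00  0.00000000e+00  0.00000000e+00  1.00000000e+00]]
{'mtx': array([[340.48721211,   0.        , 310.26841168],
       [  0.        , 340.48721211, 238.98719363],
       [  0.        ,   0.        ,   1.        ]]), 'T_tool_cam': array([[ 5.51899924e-04, -9.48268351e-01, -3.17469416e-01,
         8.17121848e-02],
       [ 9.99999844e-01,  5.50800252e-04,  9.32165082e-05,
        -7.13642578e-04],
       [ 8.64679699e-05, -3.17469418e-01,  9.48268507e-01,
        -1.42421448e-01],
       [ 0.00000000e+00,  0.00000000e+00,  0.00000000e+00,
         1.00000000e+00]])}
```

View pics/scene.png

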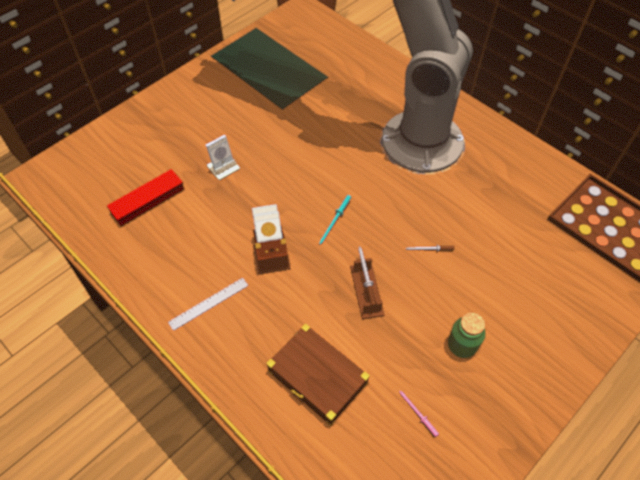

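View pics/top.png

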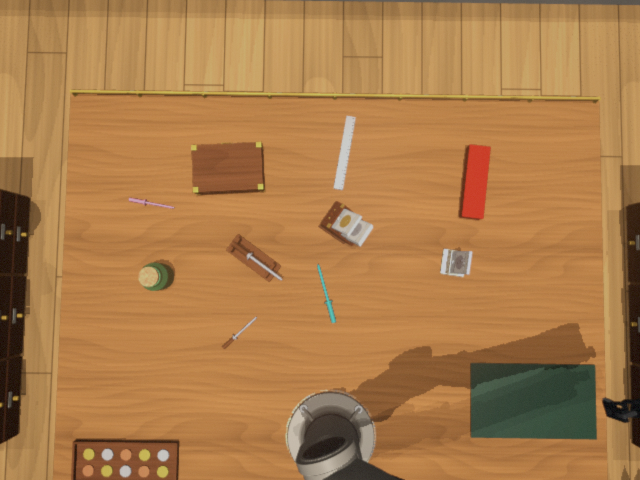

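Run:
```python
from h import *
s=np.load('pics/scene.npz');t=np.load('pics/top.npz')
def c(a,x,y,w,h): return cv2.resize(a['pic'][y:y+h,x:x+w],(400,300),interpolation=cv2.INTER_CUBIC)
save('m',np.vstack([np.hstack([c(s,225,195,100,75),c(t,310,190,80,60)]),np.hstack([c(s,325,240,100,75),c(t,220,225,80,60)])]))
W=t['W']
for n,(u,v) in dict(rack=(347,222),stand=(457,263),rest=(255,258)).items():
    print(n)
    for dv in range(-24,25,6): print([tuple(np.round(W[v+dv,u+du]*1000).astype(int)) if np.isfinite(W[v+dv,u+du,0]) else 0 for du in range(-24,25,6)])
```

```text
rack
[(np.int64(646), np.int64(28), np.int64(1)), (np.int64(646), np.int64(12), np.int64(-2)), (np.int64(647), np.int64(-5), np.int64(-6)), (np.int64(646), np.int64(-22), np.int64(1)), (np.int64(646), np.int64(-38), np.int64(2)), (np.int64(647), np.int64(-55), np.int64(2)), (np.int64(647), np.int64(-72), np.int64(1)), (np.int64(648), np.int64(-89), np.int64(-1)), (np.int64(648), np.int64(-106), np.int64(-2))]
[(np.int64(629), np.int64(28), np.int64(1)), (np.int64(629), np.int64(12), np.int64(1)), (np.int64(620), np.int64(-3), np.int64(71)), (np.int64(618), np.int64(-18), np.int64(88)), (np.int64(630), np.int64(-39), np.int64(-3)), (np.int64(630), np.int64(-55), np.int64(1)), (np.int64(630), np.int64(-72), np.int64(0)), (np.int64(630), np.int64(-89), np.int64(1)), (np.int64(631), np.int64(-105), np.int64(2))]
[(np.int64(612), np.int64(28), np.int64(2)), (np.int64(612), np.int64(11), np.int64(4)), (np.int64(603), np.int64(-3), np.int64(81)), (np.int64(601), np.int64(-18), np.int64(94)), (np.int64(602), np.int64(-34), np.int64(90)), (np.int64(614), np.int64(-56), np.int64(-6)), (np.int6
[... 9308 characters left out ...]
.int64(-4)), (np.int64(426), np.int64(231), np.int64(-6)), (np.int64(426), np.int64(214), np.int64(-4)), (np.int64(426), np.int64(197), np.int64(-2)), (np.int64(427), np.int64(179), np.int64(18)), (np.int64(427), np.int64(164), np.int64(2)), (np.int64(427), np.int64(144), np.int64(48))]
[(np.int64(408), np.int64(280), np.int64(-1)), (np.int64(409), np.int64(263), np.int64(1)), (np.int64(409), np.int64(246), np.int64(0)), (np.int64(409), np.int64(230), np.int64(-3)), (np.int64(409), np.int64(214), np.int64(-4)), (np.int64(410), np.int64(197), np.int64(-1)), (np.int64(410), np.int64(180), np.int64(-1)), (np.int64(410), np.int64(164), np.int64(-3)), (np.int64(410), np.int64(147), np.int64(-2))]
```

View pics/m.png

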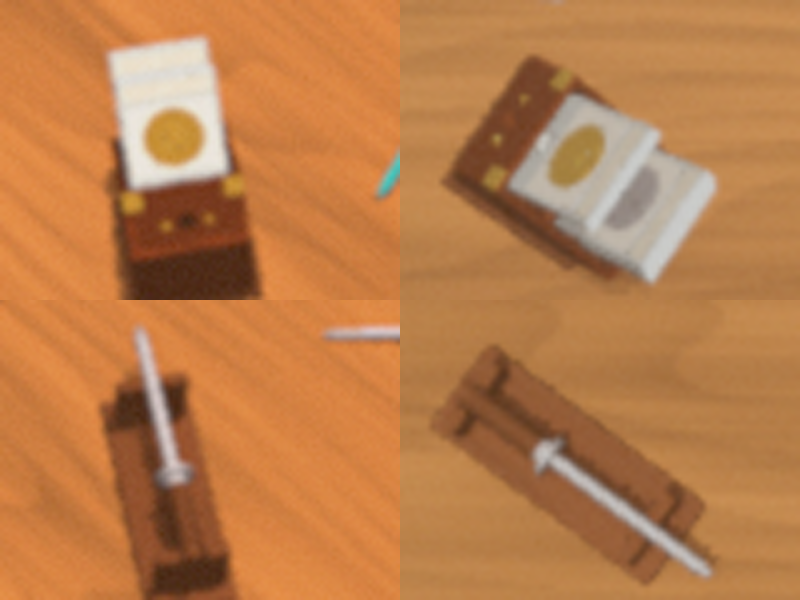

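```bash
cat >> h.py <<'E'
def frame(yaw,pitch=35):
    """axes of a frame whose x is up a slope of given pitch, as columns (deg)"""
    c,s=np.cos(np.radians(yaw)),np.sin(np.radians(yaw)); P=np.radians(pitch)
    X=np.array([c*np.cos(P),s*np.cos(P),np.sin(P)]); Y=np.array([-s,c,0]); return np.stack([X,Y,np.cross(X,Y)],1)
def delta(p,Rt):
    T=tool(); d=T[:3,:3].T@(np.asarray(p)-T[:3,3])*1000; w=R.from_matrix(T[:3,:3].T@Rt).as_rotvec()
    print('shift',np.round(d,1),'turn',np.round(w,4),'|d|',round(np.linalg.norm(d)),'deg',round(np.degrees(np.linalg.norm(w)),1))
def down(F): return F@np.diag([1,-1,-1.])   # tool axes: x=F.x, z=-F.z
E
python3 - <<'E'
from h import *
F=frame(53); delta(np.array([.565,-.045,.06])+F[:,2]*.24,down(F))
E
```

```text
shift [ 428.1 -403.9  -25.6] turn [ 0.2037  0.587  -0.6514] |d| 589 deg 51.6
```

Emit:
{"name": "play_rows", "arguments": {
  "deltas": [
    [85,[107,-101,-15],[0.05,0.145,-0.16]],
    [85,[214,-202,-15],[0.1,0.29,-0.325]],
    [85,[321,-303,-20],[0.15,0.44,-0.49]],
    [85,[428,-404,-25.6],[0.204,0.587,-0.651]],
    [85,[428,-404,-25.6],[0.204,0.587,-0.651]],
    [85,[428,-404,-25.6],[0.204,0.587,-0.651]],
    [85,[428,-404,-25.6],[0.204,0.587,-0.651]],
    [85,[428,-404,-25.6],[0.204,0.587,-0.651]]
  ]
}}

```text
clock: 1.1
tcp_pos: [0.4351, -0.2289, 0.2532]
orientation: [-2.474, -1.232, -0.78]
contact_force: [1.3, -0.2, 0.0]
grip_width: 0.0848
```

Run:
```python
from h import *
F=frame(53); delta(np.array([.565,-.045,.06])+F[:,2]*.24,down(F))
```

```text
shift [73.6 -7.  47.3] turn [-0.0002 -0.0001 -0.0011] |d| 88 deg 0.1
```

Emit:
{"name": "play_rows", "arguments": {
  "deltas": [
    [85,[73,-7,40],[0,0,0]],
    [85,[73,-7,40],[0,0,0]],
    [85,[73,-7,40],[0,0,0]],
    [85,[73,-7,40],[0,0,0]]
  ]
}}

```text
clock: 1.6
tcp_pos: [0.4787, -0.1605, 0.2618]
orientation: [-2.477, -1.229, -0.779]
contact_force: [-0.5, -0.5, 0.6]
grip_width: 0.085
```

Run:
```python
from h import *
o=r.get_obs(); print(o['joints'],o['qvel'].round(3),o['tcp_pos'])
pic,d,W=cloud('wrist'); save('w1',pic); np.savez('pics/w1',pic=pic,d=d,W=W,T=tool())
```

```text
[ 1.04486763  0.23244392 -0.53625091  2.01105781 -0.61509734  0.94612357
  0.24708366] [ 0.011  0.003  0.004 -0.002 -0.004  0.002 -0.002] [ 0.47867331 -0.16049927  0.26180875]
```

View pics/w1.png

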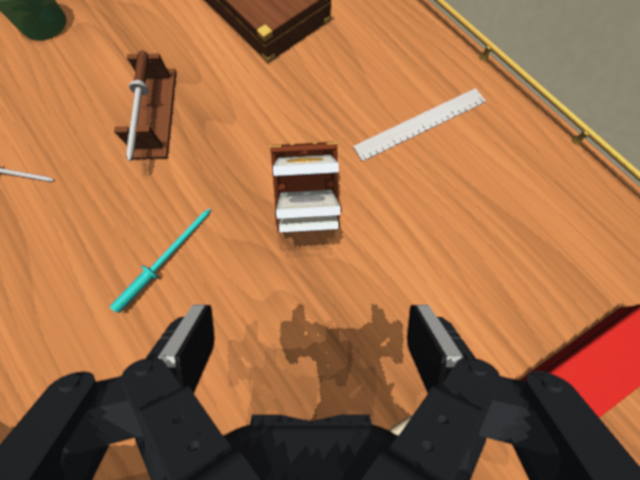

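Run:
```python
from h import *
a=np.load('pics/w1.npz'); W=a['W'];pic=a['pic'].astype(int)
F=frame(53); L=(W-np.array([.565,-.045,.06]))@F*1000
for u in (285,295,307,320,330):
    print(u); print([(v,)+tuple(int(q) for q in L[v,u])+tuple(pic[v,u]//10) for v in range(138,240,3) if np.isfinite(L[v,u,0])].__repr__().replace('np.int64',''))
for v in (150,165,182,212,227):
    print(v,[(u,)+tuple(int(q) for q in L[v,u]) for u in (268,272,276,280,284,330,334,338,342)if np.isfinite(L[v,u,0])])
# yaw check from top cam
```

```text
285
[(138, 61, 35, -116, (21), (13), (8)), (141, 57, 35, -114, (20), (13), (7)), (144, 58, 28, -17, (14), (8), (5)), (147, 56, 27, 7, (13), (6), (3)), (150, 51, 29, -30, (11), (5), (3)), (153, 47, 29, -30, (6), (3), (1)), (156, 44, 30, -30, (7), (4), (4)), (159, 45, 26, 19, (18), (18), (16)), (162, 45, 24, 48, (20), (20), (18)), (165, 44, 22, 71, (22), (22), (21)), (168, 42, 22, 72, (23), (23), (24)), (171, 39, 23, 71, (23), (24), (24)), (174, 22, 30, -30, (19), (19), (20)), (177, 18, 30, -30, (6), (3), (1)), (180, 15, 30, -29, (6), (2), (1)), (183, 15, 29, -8, (5), (2), (1)), (186, 12, 29, -3, (7), (3), (1)), (189, 9, 29, -2, (6), (3), (1)), (192, 4, 29, -8, (9), (8), (8)), (195, 4, 28, 9, (14), (14), (13)), (198, 5, 26, 29, (18), (18), (16)), (201, 4, 25, 43, (20), (20), (18)), (204, 4, 24, 57, (20), (20), (19)), (207, 5, 24, 71, (20), (20), (18)), (210, 3, 23, 76, (23), (23), (23)), (213, 0, 23, 76, (23), (24), (24)), (216, -2, 23, 76, (23), (23), (23)), (219, -15, 26, 40, (12), (12), (11)), (222, -15, 25, 52, (11), (10), (9)), (225, -17, 25, 55, (21), (22), (20)), (228, -20, 25, 
[... 5271 characters left out ...]
 42, 5), (276, 44, 31, 68), (280, 44, 27, 70), (284, 44, 23, 71), (330, 44, -18, 71), (334, 44, -22, 70), (338, 44, -25, 70), (342, 26, -44, -92)]
182 [(268, 5, 57, -77), (272, 5, 52, -78), (276, 18, 38, 3), (280, 14, 36, -18), (284, 15, 31, -16), (330, 16, -23, -8), (334, 17, -27, 2), (338, 17, -31, 0), (342, 5, -43, -76)]
212 [(268, -30, 56, -51), (272, -30, 50, -51), (276, -16, 39, 4), (280, 1, 28, 75), (284, 1, 24, 77), (330, 0, -18, 74), (334, 0, -22, 74), (338, 0, -26, 74), (342, -30, -42, -52)]
227 [(268, -47, 55, -40), (272, -48, 50, -40), (276, -47, 45, -39), (280, -19, 31, 54), (284, -19, 26, 55), (330, -20, -20, 52), (334, -20, -24, 54), (338, -47, -36, -39), (342, -47, -41, -37)]
```

Run:
```python
from h import *
a=np.load('pics/w1.npz'); W=a['W'];pic=a['pic'].astype(int)
F=frame(53); L=(W-np.array([.565,-.045,.06]))@F*1000
roi=np.zeros((480,640),bool); roi[135:235,262:350]=1
x,y,z=L[...,0],L[...,1],L[...,2]
def plane(m,k):  # fit coordinate k as linear in others
    o=[i for i in range(3) if i!=k]; P=L[m]; 
    for _ in range(3):
        A=np.c_[P[:,o],np.ones(len(P))]; c=np.linalg.lstsq(A,P[:,k],rcond=None)[0]; e=A@c-P[:,k]; P=P[abs(e)<2*e.std()+.1]
    print(len(P),o,c.round(3),e.std().round(2),'mean',P.mean(0).round(1))
plane(roi&(z>68)&(z<79)&(x<6)&(x>-4),2); plane(roi&(z>66)&(z<75)&(x<46)&(x>37),2); plane(roi&(z>51)&(z<58)&(x<-12),2)
plane(roi&(z<-27)&(x>0)&(x<23)&(abs(y-3)<25),2); plane(roi&(z>2)&(z<10)&(x>50),2)
print('faces');plane(roi&(z>10)&(z<65)&(x>2)&(x<9)&(abs(y-3)<26),0);plane(roi&(z>10)&(z<62)&(x>42)&(x<49)&(abs(y-3)<26),0)
for n,m in dict(b=roi&(z>68)&(z<79)&(x<6)&(x>-6),a=roi&(z>66)&(z<75)&(x<47)&(x>35),c=roi&(z>50)&(z<58)&(x<-12),board=roi&(z>2)&(z<10)&(x>50)).items():
    P=L[m]; print(n,len(P),cv2.minAreaRect(P[:,:2].astype(np.float32)),P[:,2].mean())
m=roi&(z>-5)&(z<10)&(abs(y-4)>29)&(x<60); P=L[m]; print('walls',np.percentile(P[:,1],[1,99]))
for x0 in range(-30,60,10):
    q=roi&(z>-3)&(z<10)&(abs(x-x0)<5); print(x0,q.sum(),y[q].min(),y[q].max())
```

```text
508 [0, 1] [-4.000e-02  2.800e-02  7.544e+01] 0.67 mean [ 1.7  2.9 75.5]
524 [0, 1] [7.0000e-03 3.5000e-02 7.0852e+01] 0.69 mean [41.6  4.4 71.3]
444 [0, 1] [-2.9000e-02  2.8000e-02  5.3957e+01] 0.68 mean [-17.9   1.4  54.5]
595 [0, 1] [ 0.0000e+00  3.0000e-02 -3.1588e+01] 0.64 mean [ 12.6   4.6 -31.4]
360 [0, 1] [0.082 0.041 1.662] 0.84 mean [57.2  6.2  6.6]
faces
529 [1, 2] [-0.047 -0.01   7.087] 0.62 mean [ 6.5  3.  42.6]
263 [1, 2] [-3.8000e-02 -2.8000e-02  4.7933e+01] 0.52 mean [46.6  2.7 42.9]
b 577 ((2.061570167541504, 2.101938247680664), (8.994775772094727, 59.3941535949707), 3.0457770824432373) 75.1600724794765
a 629 ((41.67758560180664, 3.901782989501953), (8.865662574768066, 59.785926818847656), 2.7432608604431152) 71.08326611947626
c 512 ((-17.951671600341797, 1.7410297393798828), (8.83281135559082, 58.903594970703125), 2.9635746479034424) 54.28957886952311
board 394 ((56.120361328125, 6.798053741455078), (73.3882827758789, 11.875425338745117), 89.77684020996094) 6.384021565656127
walls [-33.87685377  43.23606442]
-30 41 -34.23576831222796 39.120712971939135
-20 28 -32.74949510394776 40.1014432839217
-10 16 -32.3103677437349 40.692683587421826
0 94 -32.2949756514046 41.51744181573994
10 178 -32.18268016990333 41.345892657081485
20 85 -32.01968246631744 42.05915730235722
30 40 -30.564879534382985 42.66427048993289
40 51 -30.171210072061076 43.22423689842084
50 158 -30.07115688052643 43.492890017658986
```

```bash
cat >> h.py <<'E'
FR=frame(56); O=np.array([.565,-.045,.06])+frame(53)@np.array([12,5.7,-31.5])/1000
def rk(x,y,z): return O+FR@np.array([x,y,z])/1000
def inrack(p): return FR.T@(np.asarray(p)-O)*1000
E
python3 - <<'E'
from h import *
print(O); delta(rk(30,0,120),down(FR)); o=r.get_obs(); print(o['contact_force'])
E
```

```text
[ 0.5772369  -0.01928973  0.04107963]
shift [ 44.6  -4.4 159.6] turn [ 0.0312  0.0004 -0.0469] |d| 166 deg 3.2
[ 0.18887983  0.59776382 -0.19434652]
```

Emit:
{"name": "play_rows", "arguments": {
  "deltas": [
    [0,[15,-2,55],[0.03,0,-0.047]],
    [0,[30,-3,110],[0.03,0,-0.047]],
    [0,[44.6,-4.4,159.6],[0.0312,0,-0.047]],
    [0,[44.6,-4.4,159.6],[0.0312,0,-0.047]],
    [0,[44.6,-4.4,159.6],[0.0312,0,-0.047]],
    [0,[44.6,-4.4,159.6],[0.0312,0,-0.047]]
  ]
}}

```text
clock: 2.4
tcp_pos: [0.5526, -0.0584, 0.157]
orientation: [-2.435, -1.29, -0.767]
contact_force: [-0.5, 0.1, 0.1]
grip_width: 0.0
```

Run:
```python
from h import *
o=r.get_obs(); print(inrack(o['tcp_pos']),o['grip_width']); delta(rk(30,0,86),down(FR))
pic,d,W=cloud('wrist'); save('w2',pic)
```

```text
[ 28.66754651  -1.45229258 121.40708663] 3.492318927725423e-05
shift [ 1.4 -1.6 35.4] turn [ 0.003   0.0012 -0.0018] |d| 35 deg 0.2
```

View pics/w2.png

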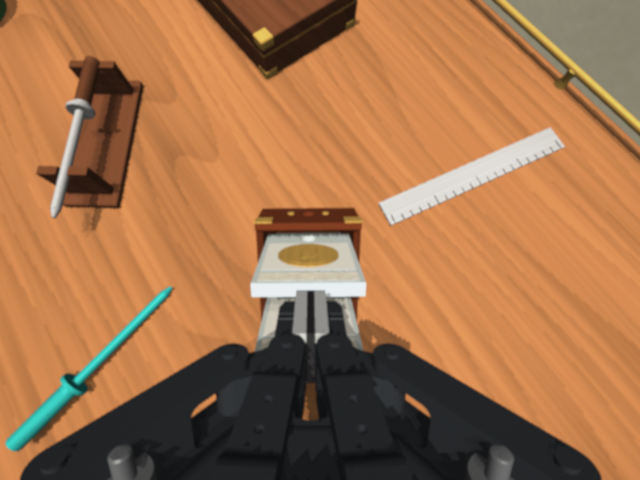

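Emit:
{"name": "play_rows", "arguments": {
  "deltas": [
    [0,[1.4,-1.6,15],[0.003,0.001,-0.002]],
    [0,[1.4,-1.6,22],[0.003,0.001,-0.002]],
    [0,[1.4,-1.6,28],[0.003,0.001,-0.002]],
    [0,[1.4,-1.6,32],[0.003,0.001,-0.002]],
    [0,[1.4,-1.6,35],[0.003,0.001,-0.002]],
    [0,[1.4,-1.6,36],[0.003,0.001,-0.002]],
    [0,[1.4,-1.6,36],[0.003,0.001,-0.002]]
  ]
}}

```text
clock: 3.32
tcp_pos: [0.5635, -0.0402, 0.1292]
orientation: [-2.432, -1.293, -0.767]
contact_force: [-8.9, -6.4, 15.7]
grip_width: -0.0
```

Run:
```python
from h import *
o=r.get_obs(); print(inrack(o['tcp_pos']),FR.T@o['contact_force']); delta(rk(30,0,84),down(FR))
```

```text
[30.05094022 -0.31461794 86.56633336] [ 0.57827996  3.77201376 18.79743367]
shift [-0.1 -0.3  2.6] turn [0.0007 0.0003 0.0002] |d| 3 deg 0.0
```

Emit:
{"name": "play_rows", "arguments": {
  "deltas": [
    [0,[0,0,1.5],[0,0,0]],
    [0,[0,0,1.5],[0,0,0]],
    [0,[0,0,1.5],[0,0,0]]
  ]
}}

```text
clock: 3.7
tcp_pos: [0.5636, -0.0403, 0.1291]
orientation: [-2.432, -1.293, -0.767]
contact_force: [-12.5, -7.9, 20.2]
grip_width: 0.0004
```

Run:
```python
from h import *
o=r.get_obs(); print(inrack(o['tcp_pos']),FR.T@o['contact_force']); delta(rk(-10,0,122),down(FR))
```

```text
[29.99429512 -0.38503998 86.47349525] [ 0.509892    5.92537298 24.26764161]
shift [-40.   -0.4 -35.5] turn [0.0006 0.0004 0.    ] |d| 53 deg 0.0
```

Emit:
{"name": "play_rows", "arguments": {
  "deltas": [
    [0,[0,0,-40],[0,0,0]],
    [0,[-20,0,-42],[0,0,0]],
    [0,[-40,-0.4,-36],[0,0,0]],
    [0,[-40,-0.4,-22],[0,0,0]],
    [0,[-40,-0.4,-14],[0,0,0]],
    [0,[-40,-0.4,-8],[0,0,0]],
    [0,[-40,-0.4,-4],[0,0,0]],
    [0,[-40,-0.4,0],[0,0,0]]
  ]
}}

```text
clock: 4.7
tcp_pos: [0.5451, -0.0666, 0.1065]
orientation: [-2.431, -1.294, -0.767]
contact_force: [-15.1, -13.7, 30.3]
grip_width: -0.0001
```

Emit:
{"name": "play_rows", "arguments": {
  "deltas": [
    [0,[0,0,1],[0,0,0]],
    [0,[0,0,2],[0,0,0]],
    [0,[0,0,2],[0,0,0]]
  ]
}}

```text
clock: 5.08
tcp_pos: [0.5453, -0.0667, 0.1064]
orientation: [-2.431, -1.293, -0.767]
contact_force: [-17.9, -10.1, 27.6]
grip_width: 0.0001
```

Run:
```python
from h import *
o=r.get_obs(); print(inrack(o['tcp_pos']),FR.T@o['contact_force'])
t=np.load('pics/top.npz')['W']; sl=np.s_[235:290,435:480]; P=t[sl].reshape(-1,3); P=P[np.isfinite(P[:,0])]
z=P[:,2]; q=P[z>.085]; print(len(q),q.mean(0),cv2.minAreaRect((q[:,:2]*1000).astype(np.float32)))
q=P[z>.014]; print(cv2.minAreaRect((q[:,:2]*1000).astype(np.float32)))
```

```text
[-9.36271104e+00 -5.29953285e-04  8.63362590e+01] [ 0.8064208   9.17092632 33.12896405]
127 [ 0.47002401 -0.34544913  0.09536843] ((470.3910217285156, -346.1763610839844), (14.516579627990723, 58.5638313293457), 82.93798828125)
((471.58160400390625, -329.06060791015625), (51.532379150390625, 64.36355590820312), 77.22032165527344)
```

Run:
```python
from h import *
delta(rk(-10,0,160),down(FR))
F=frame(88,15); delta(np.array([.47,-.325,.016])+F[:,2]*.20,down(F))
```

```text
shift [ -0.6   0.  -73.7] turn [ 0.0003 -0.      0.0006] |d| 74 deg 0.0
shift [-187.   109.4 -256.3] turn [ 0.2376 -0.3398 -0.5082] |d| 336 deg 37.6
```

Emit:
{"name": "play_rows", "arguments": {
  "deltas": [
    [0,[0,0,-55],[0,0,0]],
    [40,[-20,10,-110],[0.05,-0.08,-0.1]],
    [85,[-70,40,-150],[0.1,-0.15,-0.2]],
    [85,[-110,70,-190],[0.15,-0.22,-0.3]],
    [85,[-150,90,-225],[0.2,-0.28,-0.4]],
    [85,[-187,109,-256],[0.2376,-0.34,-0.508]],
    [85,[-187,109,-256],[0.2376,-0.34,-0.508]],
    [85,[-187,109,-256],[0.2376,-0.34,-0.508]]
  ]
}}

```text
clock: 6.08
tcp_pos: [0.4684, -0.3751, 0.2087]
orientation: [-2.119, -2.046, -0.281]
contact_force: [0.4, -0.3, -0.5]
grip_width: 0.0851
```

Run:
```python
from h import *
print(r.get_obs()['qvel'].round(3))
pic,d,W=cloud('wrist'); save('w3',pic); np.savez('pics/w3',pic=pic,d=d,W=W,T=tool())
F=frame(88,15); L=(W-np.array([.47,-.325,.016]))@F*1000; x,y,z=np.moveaxis(L,-1,0)
m=(z>79)&(z<95)&(abs(y)<50)&(abs(x)<30); P=L[m]; vv,uu=np.nonzero(m); print(len(P),P.mean(0),cv2.minAreaRect(P[:,:2].astype(np.float32)),(uu.min(),uu.max(),vv.min(),vv.max()))
A=np.c_[P[:,:2],np.ones(len(P))]; print(np.linalg.lstsq(A,P[:,2],rcond=None)[0])
m=(z>45)&(z<75)&(abs(y)<26)&(abs(x)<15); P=L[m]; A=np.c_[P[:,1:],np.ones(len(P))]; print('face',len(P),np.linalg.lstsq(A,P[:,0],rcond=None)[0],P.mean(0))
```

```text
[-0.009 -0.007 -0.013  0.016  0.001  0.    -0.   ]
928 [ 0.29981974 -1.62165208 84.83127303] ((-0.39219605922698975, -1.3548622131347656), (59.970821380615234, 9.16690731048584), 84.39727783203125) (np.int64(274), np.int64(350), np.int64(227), np.int64(246))
[-2.80740939e-01  5.09106089e-03  8.49237006e+01]
face 646 [ 0.09366524 -0.05246465  7.60643921] [ 4.38378295 -0.53591923 60.46850804]
```

View pics/w3.png

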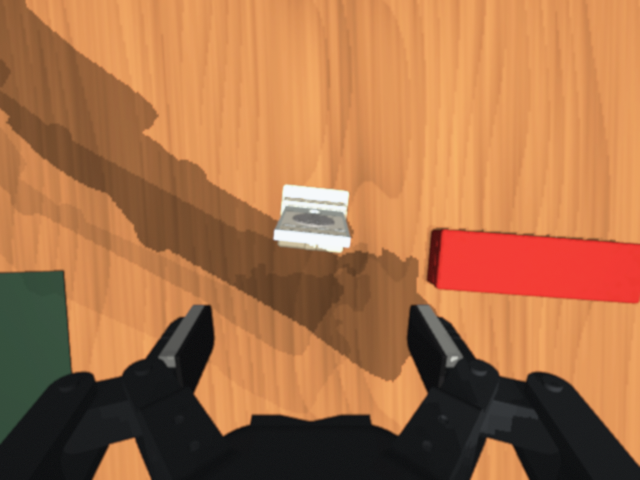

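```bash
cat >> h.py <<'E'
FP=frame(82.4,15); PT=np.array([.47,-.325,.016])+frame(88,15)@np.array([-.2,-1.4,85.3])/1000
def pl(x,y,z): return PT+FP@np.array([x,y,z-86])/1000
E
python3 - <<'E'
from h import *
print('foot',pl(0,0,0)); delta(pl(0,0,110),down(FP)); delta(pl(0,0,40),down(FP))
E
```

```text
foot [ 0.47356574 -0.32524283  0.01527209]
shift [-2.3  0.6 89.7] turn [-0.0257 -0.0016  0.0954] |d| 90 deg 5.7
shift [ -2.5   2.4 159.7] turn [-0.0257 -0.0016  0.0954] |d| 160 deg 5.7
```

Emit:
{"name": "play_rows", "arguments": {
  "deltas": [
    [85,[-2.3,0.6,40],[-0.0257,-0.0016,0.095]],
    [85,[-2.3,0.6,89],[-0.0257,-0.0016,0.095]],
    [85,[-2.4,1.5,125],[-0.0257,-0.0016,0.095]],
    [85,[-2.5,2.4,150],[-0.0257,-0.0016,0.095]],
    [85,[-2.5,2.4,159.7],[-0.0257,-0.0016,0.095]],
    [85,[-2.5,2.4,159.7],[-0.0257,-0.0016,0.095]],
    [85,[-2.5,2.4,159.7],[-0.0257,-0.0016,0.095]]
  ]
}}

```text
clock: 7.0
tcp_pos: [0.4728, -0.3361, 0.055]
orientation: [-2.225, -1.948, -0.293]
contact_force: [-0.1, -0.6, 0.1]
grip_width: 0.0849
```

Run:
```python
from h import *
o=r.get_obs(); print(FP.T@(o['tcp_pos']-pl(0,0,0))*1000,o['contact_force']); delta(pl(0,0,40),down(FP))
pic,d,W=cloud('wrist'); save('w4',pic[100:480]);
```

```text
[-0.2173795  -0.7078042  41.18948022] [-0.09416845 -0.59447166  0.14926845]
shift [ 0.2 -0.7  1.2] turn [0.0017 0.0011 0.0005] |d| 1 deg 0.1
```

View pics/w4.png

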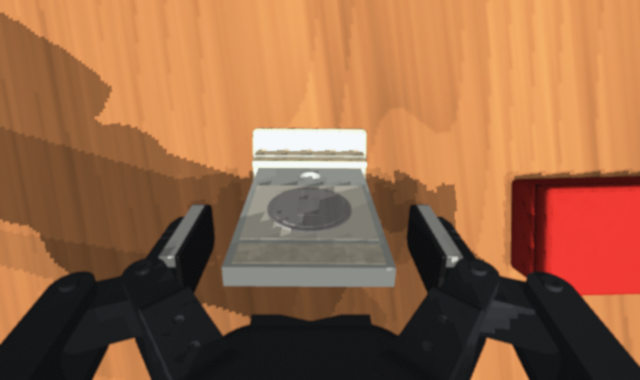

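Emit:
{"name": "play_rows", "arguments": {
  "squeeze": 45,
  "deltas": [
    [50,[0,-0.7,0],[0,0,0]],
    [50,[0,-0.7,0],[0,0,0]],
    [50,[0,-0.7,0],[0,0,0]],
    [50,[0,-0.7,0],[0,0,0]],
    [50,[0,-0.7,-5],[0,0,0]],
    [50,[0,-0.7,-12],[0,0,0]],
    [50,[0,-0.7,-30],[0,0,0]],
    [50,[0,-0.7,-70],[0,0,0]]
  ]
}}

```text
clock: 8.05
tcp_pos: [0.4688, -0.3533, 0.1229]
orientation: [-2.222, -1.947, -0.293]
contact_force: [0.0, -0.2, -0.2]
grip_width: 0.0592
```

Run:
```python
from h import *
o=r.get_obs(); print(o['grip_width'],o['contact_force'])
delta(pl(0,0,120),down(FP))
pic,d,W=cloud('wrist'); np.savez('pics/w5',pic=pic,d=d,W=W,T=tool()); T=tool()
# plate in tool frame
L=(W-T[:3,3])@T[:3,:3]*1000; x,y,z=np.moveaxis(L,-1,0)
for v in range(300,400,6): print(v,[tuple(L[v,u].round().astype(int)) for u in (250,310,370)if np.isfinite(L[v,u,0])])
save('w5',pic)
```

```text
0.059205262549713984 [ 0.04239653 -0.17400201 -0.22221551]
shift [-0.3  1.  -8.7] turn [-0.0008 -0.0007  0.0006] |d| 9 deg 0.1
300 [(np.int64(6), np.int64(-32), np.int64(7)), (np.int64(8), np.int64(-4), np.int64(4)), (np.int64(6), np.int64(25), np.int64(9))]
306 [(np.int64(6), np.int64(-31), np.int64(2)), (np.int64(8), np.int64(-4), np.int64(-2)), (np.int64(6), np.int64(24), np.int64(2))]
312 [(np.int64(7), np.int64(-30), np.int64(-4)), (np.int64(8), np.int64(-3), np.int64(-6)), (np.int64(6), np.int64(23), np.int64(-3))]
318 [(np.int64(7), np.int64(-29), np.int64(-10)), (np.int64(8), np.int64(-3), np.int64(-12)), (np.int64(6), np.int64(22), np.int64(-8))]
324 [(np.int64(6), np.int64(-28), np.int64(-13)), (np.int64(7), np.int64(-3), np.int64(-14)), (np.int64(6), np.int64(21), np.int64(-13))]
330 [(np.int64(6), np.int64(-27), np.int64(-18)), (np.int64(6), np.int64(-3), np.int64(-17)), (np.int64(6), np.int64(21), np.int64(-17))]
336 [(np.int64(6), np.int64(-27), np.int64(-21)), (np.int64(5), np.int64(-3), np.int64(-20)), (np.int64(5), np.int64(20), np.int64(-20))]
342 [(np.int64(6), np.
[... 681 characters left out ...]
4(2), np.int64(-24), np.int64(-37)), (np.int64(2), np.int64(-3), np.int64(-37)), (np.int64(3), np.int64(18), np.int64(-38))]
378 [(np.int64(-1), np.int64(-24), np.int64(-37)), (np.int64(1), np.int64(-3), np.int64(-39)), (np.int64(-1), np.int64(18), np.int64(-36))]
384 [(np.int64(-124), np.int64(-55), np.int64(100)), (np.int64(-125), np.int64(-4), np.int64(102)), (np.int64(-125), np.int64(47), np.int64(102))]
390 [(np.int64(-128), np.int64(-55), np.int64(98)), (np.int64(-129), np.int64(-4), np.int64(99)), (np.int64(-129), np.int64(47), np.int64(100))]
396 [(np.int64(-134), np.int64(-55), np.int64(98)), (np.int64(-134), np.int64(-4), np.int64(98)), (np.int64(-135), np.int64(47), np.int64(99))]
```

Run:
```python
from h import *
delta(rk(8.5,0,150),down(FR))
```

```text
shift [279.3  24.9  32.3] turn [-0.1872  0.3465  0.4218] |d| 282 deg 33.1
```

Emit:
{"name": "play_rows", "arguments": {
  "deltas": [
    [50,[10,0,-55],[0,0,0]],
    [50,[50,5,-80],[-0.05,0.1,0.12]],
    [50,[105,10,-80],[-0.1,0.18,0.23]],
    [50,[160,15,-70],[-0.15,0.27,0.34]],
    [50,[215,20,-45],[-0.187,0.3465,0.4218]],
    [50,[260,24,-10],[-0.187,0.3465,0.4218]],
    [50,[279,25,32],[-0.187,0.3465,0.4218]],
    [50,[279,25,32],[-0.187,0.3465,0.4218]]
  ]
}}

```text
clock: 9.1
tcp_pos: [0.5316, -0.082, 0.1681]
orientation: [-2.425, -1.296, -0.763]
contact_force: [0.3, 0.0, 0.3]
grip_width: 0.0593
```

Run:
```python
from h import *
delta(rk(8.5,0,150),down(FR))
pic,d,W=cloud('wrist'); np.savez('pics/w6',pic=pic,d=d,W=W,T=tool()); T=tool()
print(inrack(T[:3,3]))
L=(W-O)@FR*1000
for u in (275,310,345):
  print(u,[(v,)+tuple(L[v,u].round().astype(int).tolist()) for v in range(170,390,6) if np.isfinite(L[v,u,0])])
p2,d2=r.grab_frame('scene')
a=cv2.resize(p2[170:290,200:340],(490,420),interpolation=cv2.INTER_CUBIC); b=cv2.resize(pic[150:400,220:400],(302,420)); save('w6',np.hstack([a,b]))
```

```text
shift [-0.8  2.7 -1.5] turn [-0.006  -0.0004  0.0021] |d| 3 deg 0.4
[  8.9044756    0.37102213 150.18823093]
275 [(170, 45, 43, -81), (176, 39, 43, -78), (182, 47, 33, 14), (188, 47, 30, 39), (194, 40, 32, 28), (200, 34, 32, 23), (206, 30, 32, 25), (212, 34, 29, 59), (218, 34, 27, 75), (224, 33, 26, 86), (230, 29, 26, 86), (236, 7, 32, 33), (242, 3, 32, 34), (248, -2, 32, 34), (254, -7, 32, 34), (260, -13, 33, 34), (266, 13, 24, 108), (272, 14, 23, 117), (278, 13, 22, 124), (284, 14, 22, 132), (290, 13, 21, 138), (296, 14, 20, 146), (302, 14, 19, 152), (308, 15, 19, 158), (314, 14, 18, 162), (320, 13, 18, 165), (326, 13, 18, 170), (332, 14, 17, 175), (338, 12, 17, 177), (344, 13, 16, 181), (350, 13, 16, 185), (356, 13, 16, 188), (362, 13, 15, 192), (368, 12, 15, 193), (374, 8, 15, 192), (380, 6, 15, 193), (386, -132, 35, 42)]
310 [(170, 45, 5, -82), (176, 39, 5, -78), (182, 47, 4, 9), (188, 47, 4, 39), (194, 35, 4, 1), (200, 34, 4, 19), (206, 35, 4, 47), (212, 35, 4, 63), (218, 34, 4, 75), (224, 33, 4, 86), (230, 29, 4, 86), (236, -3, 4, 1), (242, -6, 4, 7), (248, -7, 4, 21), (254, -
[... 485 characters left out ...]
4, 14), (188, 47, -22, 37), (194, 39, -24, 22), (200, 34, -24, 18), (206, 34, -22, 41), (212, 34, -20, 60), (218, 34, -19, 75), (224, 33, -18, 87), (230, 29, -18, 86), (236, 4, -25, 22), (242, 1, -24, 29), (248, -6, -25, 23), (254, -6, -24, 37), (260, -6, -23, 50), (266, 13, -17, 107), (272, 13, -16, 115), (278, 13, -15, 124), (284, 13, -15, 131), (290, 13, -14, 137), (296, 14, -13, 145), (302, 15, -13, 152), (308, 15, -12, 157), (314, 14, -12, 162), (320, 14, -11, 165), (326, 13, -11, 169), (332, 13, -11, 173), (338, 12, -10, 176), (344, 13, -10, 182), (350, 13, -10, 185), (356, 12, -9, 188), (362, 13, -9, 192), (368, 11, -9, 192), (374, 8, -9, 192), (380, 6, -9, 192), (386, -130, -28, 43)]
```

View pics/w6.png

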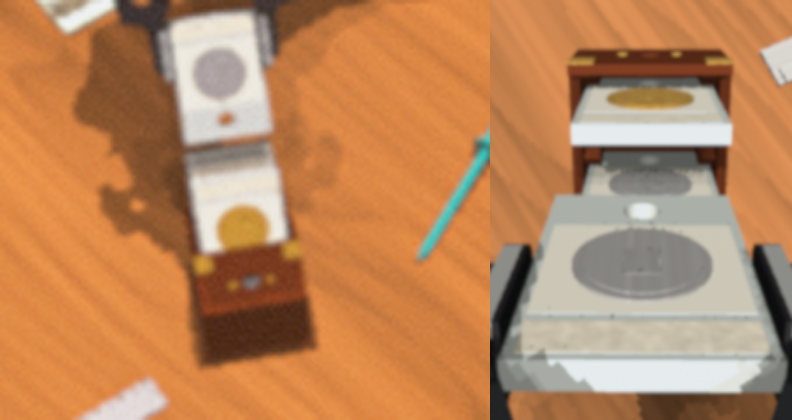

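Run:
```python
from h import *
a=np.load('pics/w6.npz'); W=a['W']; L=(W-O)@FR*1000; x,y,z=np.moveaxis(L,-1,0)
for n,m in dict(a_top=(abs(z-86)<3)&(x>24)&(x<37),held_top=(z>189)&(z<196)&(x>2)&(x<16)).items():
    m=m&(abs(y)<40); print(n,cv2.minAreaRect(L[m][:,:2].astype(np.float32)),np.median(L[m],0).round(1))
def face(n,lo,hi,xl,xh,yy=36):
    m=(x>xl)&(x<xh)&(z>lo)&(z<hi)&(abs(y)<yy); vs=np.nonzero(m.any(1))[0]
    for v in vs[::6]:
        u=np.nonzero(m[v])[0]; print(n,v,u.min(),u.max(),L[v,u.min()].round(1),L[v,u.max()].round(1),'mid',((y[v,u.min()]+y[v,u.max()])/2).round(2),'xmed',np.median(x[v,u]).round(2))
face('a',40,84,31,38,31.5); face('b',10,50,-9,-3); face('held',106,190,10,17)
m=(abs(x-47)<3)&(z>5)&(z<40)&(abs(y)<45); 
for v in np.nonzero(m.any(1))[0][::4]: u=np.nonzero(m[v])[0]; print('board',v,L[v,u.min()].round(1),L[v,u.max()].round(1))
```

```text
a_top ((29.57400894165039, 0.19090652465820312), (8.970988273620605, 59.885276794433594), 0.26074475049972534) [30.   0.1 86.1]
held_top ((9.000417709350586, 2.970762252807617), (13.950152397155762, 63.54532241821289), 0.010155858471989632) [ 10.6   3.5 192.1]
a 204 296 333 [35.4 14.7 41.2] [ 35.4 -13.   40.9] mid 0.85 xmed 35.26
a 210 274 357 [33.1 30.1 51. ] [ 33.4 -29.7  51.3] mid 0.21 xmed 34.73
a 216 271 360 [33.5 30.1 69.7] [ 33.4 -29.6  68.3] mid 0.25 xmed 33.74
a 222 269 362 [33.3 29.8 83.9] [ 33.3 -28.9  83. ] mid 0.41 xmed 33.32
b 240 287 287 [-3.1 24.2 11.4] [-3.1 24.2 11.4] mid 24.25 xmed -3.13
b 246 277 353 [-3.9 31.6 24.9] [ -3.4 -31.3  25.5] mid 0.15 xmed -6.4
b 252 271 360 [-5.  35.3 36. ] [ -5.2 -36.   34.5] mid -0.33 xmed -5.38
b 258 277 358 [-6.5 29.7 45.2] [ -8.9 -34.1  38.4] mid -2.19 xmed -5.16
held 265 261 262 [ 13.3  32.5 106.1] [ 13.5  31.8 106.5] mid 32.17 xmed 13.4
held 271 257 362 [ 13.5  33.4 115.2] [ 13.4 -25.6 114.3] mid 3.9 xmed 13.36
held 277 255 365 [ 13.1  33.4 122.4] [ 12.9 -26.4 121.1] mid 3.53 xmed 13.26
held 283 253 367 [ 13.2  33.2 130. ] [ 13.
[... 528 characters left out ...]
8 174.3] [ 16.4 -35.9 173.5] mid -1.53 xmed 13.54
held 331 232 412 [ 16.9  32.9 179. ] [ 16.6 -35.8 178. ] mid -1.46 xmed 13.27
held 337 231 415 [ 16.8  32.5 182.8] [ 16.7 -35.8 182. ] mid -1.7 xmed 12.99
held 343 229 393 [ 15.9  32.7 185.3] [ 16.5 -26.9 185.5] mid 2.9 xmed 13.21
held 349 223 398 [ 16.6  33.7 189.7] [ 16.8 -27.7 189.4] mid 3.0 xmed 13.17
held 355 227 395 [ 13.9  32.6 189.5] [ 14.7 -26.7 190. ] mid 2.92 xmed 13.18
held 361 346 398 [ 12.1  -9.6 190. ] [ 11.9 -28.1 189.6] mid -18.87 xmed 12.13
board 180 [48.8 14.2 12.2] [ 47.9 -33.9   5.3]
board 184 [48.4 37.3 30. ] [ 48.7 -36.2  30.2]
board 188 [46.8 37.  38.3] [ 47.2 -35.8  39.1]
board 192 [44.1 16.9 39.5] [ 44.  -33.8  38.1]
```

Run:
```python
from h import *
for z in (150,80,55,44): delta(rk(9.5,-2.6,z),down(FR))
```

```text
shift [0.9 1.4 1.2] turn [ 0.001  -0.      0.0004] |d| 2 deg 0.1
shift [ 0.9  1.3 71.2] turn [ 0.001  -0.      0.0004] |d| 71 deg 0.1
shift [ 0.9  1.3 96.2] turn [ 0.001  -0.      0.0004] |d| 96 deg 0.1
shift [  0.9   1.3 107.2] turn [ 0.001  -0.      0.0004] |d| 107 deg 0.1
```

Run:
```python
from h import *
for z in (150,80,43): delta(rk(9.9,0,z),down(FR))
```

```text
shift [ 1.3 -1.2  1.2] turn [ 0.001  -0.      0.0004] |d| 2 deg 0.1
shift [ 1.3 -1.3 71.2] turn [ 0.001  -0.      0.0004] |d| 71 deg 0.1
shift [  1.3  -1.3 108.2] turn [ 0.001  -0.      0.0004] |d| 108 deg 0.1
```

Emit:
{"name": "play_rows", "arguments": {
  "deltas": [
    [50,[1.3,-1.2,5],[0.001,0,0]],
    [50,[1.3,-1.2,25],[0.001,0,0]],
    [50,[1.3,-1.2,45],[0.001,0,0]],
    [50,[1.3,-1.2,58],[0.001,0,0]],
    [50,[1.3,-1.2,68],[0.001,0,0]],
    [50,[1.3,-1.2,76],[0.001,0,0]],
    [50,[1.3,-1.2,84],[0.001,0,0]],
    [50,[1.3,-1.2,90],[0.001,0,0]]
  ]
}}

```text
clock: 10.2
tcp_pos: [0.5623, -0.0416, 0.0966]
orientation: [-2.431, -1.293, -0.767]
contact_force: [-0.4, -0.5, -1.1]
grip_width: 0.0592
```

Run:
```python
from h import *
o=r.get_obs(); print(inrack(o['tcp_pos']),FR.T@o['contact_force'],o['grip_width']); delta(rk(9.9,0,43),down(FR))
```

```text
[ 9.86121008 -0.10683972 60.85467801] [-1.16006507  0.0790847  -0.46980965] 0.05924707291689371
shift [ 0.  -0.1 17.9] turn [ 0.     -0.      0.0004] |d| 18 deg 0.0
```

Foot is ~18 mm above floor, no force: well inside the groove. Continue home.

Emit:
{"name": "play_rows", "arguments": {
  "deltas": [
    [50,[0,0,7],[0,0,0]],
    [50,[0,0,12],[0,0,0]],
    [50,[0,0,15.5],[0,0,0]],
    [50,[0,0,17],[0,0,0]],
    [50,[0,0,18],[0,0,0]],
    [50,[0,0,18],[0,0,0]]
  ]
}}

```text
clock: 10.95
tcp_pos: [0.5681, -0.0331, 0.0819]
orientation: [-2.431, -1.293, -0.767]
contact_force: [-0.7, 1.1, -1.1]
grip_width: 0.0594
```

Run:
```python
from h import *
o=r.get_obs(); print(inrack(o['tcp_pos']),FR.T@o['contact_force'],o['grip_width'])
```

```text
[ 9.89023724 -0.17862601 42.92159206] [-0.2213195   1.18353867 -1.15271675] 0.059444942063168214
```

Emit:
{"name": "play_rows", "arguments": {
  "deltas": [
    [50,[0,0,1],[0,0,0]],
    [50,[0,0,2],[0,0,0]],
    [50,[0,0,3],[0,0,0]],
    [50,[0,0,3],[0,0,0]]
  ]
}}

```text
clock: 11.45
tcp_pos: [0.5685, -0.033, 0.0812]
orientation: [-2.431, -1.293, -0.767]
contact_force: [-16.4, -10.9, 29.4]
grip_width: 0.0592
```

Run:
```python
from h import *
o=r.get_obs(); print(inrack(o['tcp_pos']),FR.T@o['contact_force'],o['grip_width'])
```

```text
[ 9.70801252 -0.44446936 42.20583864] [ 1.9815401   7.47611416 34.55140247] 0.05922145504182125
```

Emit:
{"name": "play_rows", "arguments": {
  "deltas": [
    [85,[0,0,-1.5],[0,0,0]],
    [85,[0,0,-1.5],[0,0,0]],
    [85,[0,0,-1.5],[0,0,0]],
    [85,[0,0,-25],[0,0,0]],
    [85,[0,0,-65],[0,0,0]],
    [0,[0,0,-75],[0,0,0]],
    [0,[0,0,-75],[0,0,0]],
    [0,[0,0,-75],[0,0,0]]
  ]
}}

```text
clock: 12.45
tcp_pos: [0.5441, -0.0676, 0.1418]
orientation: [-2.43, -1.293, -0.766]
contact_force: [-0.0, -0.5, 0.4]
grip_width: 0.0315
```

Run:
```python
from h import *
o=r.get_obs(); print(inrack(o['tcp_pos']),o['grip_width'])
pic,d,W=cloud('wrist'); L=(W-O)@FR*1000; x,y,z=np.moveaxis(L,-1,0)
for k in(30,10): q=L[(abs(x-k)<7)&(abs(y)<36)&(z>70)&(z<110)]; print(k,len(q),np.median(q,0))
delta(rk(10,0,86),down(FR))
```

```text
[  9.79681166   0.43270277 116.11499622] 0.03151781243664669
30 2579 [31.99920609  0.11423284 85.69794498]
10 1668 [4.78663727e+00 5.84806362e-03 7.90651353e+01]
shift [ 0.2  0.5 30. ] turn [-0.0018 -0.0004  0.0003] |d| 30 deg 0.1
```

Emit:
{"name": "play_rows", "arguments": {
  "deltas": [
    [0,[0.2,0.5,0],[0,0,0]],
    [0,[0.2,0.5,10],[0,0,0]],
    [0,[0.2,0.5,20],[0,0,0]],
    [0,[0.2,0.5,26],[0,0,0]],
    [0,[0.2,0.5,29],[0,0,0]],
    [0,[0.2,0.5,31],[0,0,0]],
    [0,[0.2,0.5,31],[0,0,0]]
  ]
}}

```text
clock: 13.38
tcp_pos: [0.5542, -0.0541, 0.1171]
orientation: [-2.431, -1.292, -0.765]
contact_force: [-9.4, -5.3, 14.3]
grip_width: -0.0001
```

Run:
```python
from h import *
o=r.get_obs(); print(inrack(o['tcp_pos']),FR.T@o['contact_force'],o['grip_width'])
# rough rod from top cloud + w1
a=np.load('pics/w1.npz'); W=a['W']; z=W[...,2]
m=(z>.035)&(z<.075)&(W[...,1]>.1)&(W[...,1]<.32)&(W[...,0]>.38)&(W[...,0]<.58)
P=W[m]; print(len(P),P.min(0),P.max(0))
for v in range(50,165,8):
    u=np.nonzero(m[v])[0]
    if len(u): print(v,u.min(),u.max(),W[v,u].mean(0).round(4),a['pic'][v,u].mean(0).round())
delta(rk(10,0,170),down(FR))
F=frame(56,0); delta(np.array([.495,.235,.25]),down(F))
```

```text
[ 9.39773023 -0.3636338  86.22174427] [ 0.29953387  4.87765185 17.2163859 ] -5.444845934621248e-05
1652 [0.41870714 0.13672221 0.03500353] [0.53241349 0.28260358 0.05876636]
50 139 144 [0.5149 0.2706 0.0522] [160. 101.  61.]
58 127 161 [0.5115 0.2623 0.0473] [91. 54. 33.]
66 136 147 [0.5018 0.2486 0.0507] [89. 53. 34.]
74 135 146 [0.4943 0.238  0.0506] [93. 56. 36.]
82 130 145 [0.4846 0.2244 0.0548] [170. 159. 151.]
90 132 148 [0.4813 0.2208 0.0456] [119. 114. 110.]
98 134 140 [0.4718 0.209  0.0487] [177. 169. 162.]
106 133 139 [0.4647 0.1989 0.0485] [178. 169. 162.]
114 132 138 [0.4577 0.1885 0.049 ] [177. 169. 162.]
122 131 137 [0.4508 0.179  0.0486] [176. 169. 162.]
130 114 153 [0.4446 0.1684 0.0491] [123.  86.  65.]
138 123 138 [0.4353 0.1659 0.0429] [128. 121. 115.]
146 128 134 [0.4308 0.1502 0.0487] [166. 162. 157.]
154 127 133 [0.4242 0.1419 0.0475] [171. 162. 155.]
shift [  0.6  -0.5 -83.8] turn [-0.0012  0.0002 -0.0005] |d| 84 deg 0.1
shift [ 245.4 -210.8    9.8] turn [-1.300e-03 -6.107e-01 -1.000e-04] |d| 324 deg 35.0
```

Run:
```python
from h import *
F=frame(54.6,0); delta(np.array([.49,.232,.20]),down(F))
```

```text
shift [ 212.4 -213.2   47.8] turn [-0.0088 -0.6107  0.0236] |d| 305 deg 35.0
```

Emit:
{"name": "play_rows", "arguments": {
  "deltas": [
    [0,[0,0,-50],[0,0,0]],
    [0,[10,-10,-95],[0,0,0]],
    [40,[60,-50,-90],[0,-0.15,0]],
    [70,[110,-90,-70],[0,-0.3,0]],
    [70,[160,-130,-40],[0,-0.45,0]],
    [70,[205,-170,-10],[0,-0.6,0]],
    [70,[230,-205,30],[0,-0.61,0]],
    [70,[230,-205,50],[0,-0.61,0]]
  ]
}}

```text
clock: 14.38
tcp_pos: [0.505, 0.2166, 0.2165]
orientation: [-2.77, -1.48, -0.005]
contact_force: [0.9, 0.7, -0.7]
grip_width: 0.0703
```

Run:
```python
from h import *
F=frame(54.6,0); delta(np.array([.49,.232,.20]),down(F))
```

```text
shift [  4.4 -21.   16.5] turn [ 0.0007 -0.0033  0.0281] |d| 27 deg 1.6
```

Emit:
{"name": "play_rows", "arguments": {
  "deltas": [
    [70,[4.4,-21,16],[0,0,0.028]],
    [70,[4.4,-21,16],[0,0,0.028]],
    [70,[4.4,-21,16],[0,0,0.028]],
    [70,[4.4,-21,16],[0,0,0.028]]
  ]
}}

```text
clock: 14.88
tcp_pos: [0.4912, 0.2304, 0.2011]
orientation: [-2.794, -1.437, -0.007]
contact_force: [0.6, 0.4, -0.2]
grip_width: 0.07
```

Run:
```python
from h import *
print(r.get_obs()['qvel'].round(3))
pic,d,W=cloud('wrist'); T=tool(); np.savez('pics/w7',pic=pic,d=d,W=W,T=T); save('w7',pic)
L=(W-T[:3,3])@T[:3,:3]*1000; z=W[...,2]*1000
m=(z>36)&(z<75)
for v in range(90,400,10):
    u=np.nonzero(m[v]&(abs(L[v,:,1])<22))[0]
    if len(u): print(v,u.min(),u.max(),L[v,u].mean(0).round(1),z[v,u].max().round(1),pic[v,u].mean(0).round())
```

```text
[ 0.001 -0.001 -0.003 -0.001 -0.001 -0.001 -0.003]
170 286 330 [ 45.5  -2.2 153.6] 53.0 [103.  62.  41.]
180 298 313 [ 37.4  -4.3 150.2] 53.7 [77. 47. 31.]
190 298 313 [ 28.9  -4.4 150. ] 53.4 [70. 44. 29.]
200 298 313 [ 20.   -4.4 150.5] 52.6 [70. 43. 28.]
210 298 313 [ 11.2  -4.4 149.9] 53.5 [65. 40. 27.]
220 298 313 [  1.9  -4.5 150.3] 52.8 [103.  63.  41.]
230 293 318 [ -7.7  -4.5 151.4] 53.2 [154. 147. 142.]
240 302 309 [-17.5  -4.6 152.3] 49.2 [199. 195. 190.]
250 302 310 [-27.3  -4.2 152.4] 49.6 [187. 182. 176.]
260 302 310 [-37.2  -4.2 152.3] 49.8 [194. 189. 183.]
270 302 310 [-47.2  -4.2 151.9] 50.6 [204. 199. 193.]
280 302 310 [-57.7  -4.3 152.2] 50.2 [202. 199. 194.]
290 289 328 [-71.   -1.9 157.6] 50.6 [88. 72. 63.]
300 288 328 [-78.6  -2.3 151.5] 50.7 [139. 101.  79.]
310 303 310 [-89.8  -3.9 151.9] 50.0 [192. 185. 179.]
320 303 310 [-101.1   -3.9  152. ] 49.7 [171. 162. 156.]
330 304 308 [-112.8   -4.5  152.3] 49.9 [143. 135. 128.]
```

View pics/w7.png

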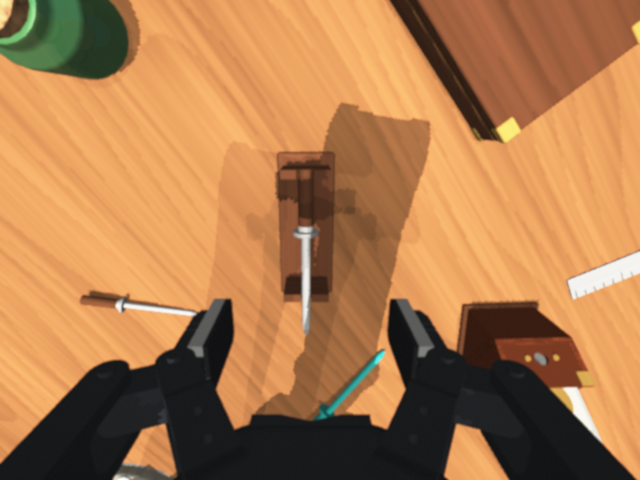

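Run:
```python
from h import *
T=np.load('pics/w7.npz')['T']; X=T[:3,0]; yaw=np.degrees(np.arctan2(X[1],X[0]))+.15; print('yaw',yaw, np.degrees(np.arcsin(X[2])))
G=T[:3,3]+T[:3,:3]@np.array([22,-4.4,155])/1000; print(G); G[2]=.046
F=frame(yaw,-15); Rt=down(F); tcp=G+Rt[:,2]*.0187
print(repr(G),repr(tcp)); delta(tcp-Rt[:,2]*.06,Rt); delta(tcp,Rt)
```

```text
yaw 54.604921844944 0.2260957279828262
[0.50085819 0.25139024 0.04614569]
array([0.50085819, 0.25139024, 0.046     ]) array([0.49805486, 0.24744485, 0.02793719])
shift [ 32.8  -4.4 115.3] turn [ 0.0014 -0.2657 -0.0028] |d| 120 deg 15.2
shift [ 17.1  -4.4 173.2] turn [ 0.0014 -0.2657 -0.0028] |d| 174 deg 15.2
```

Emit:
{"name": "play_rows", "arguments": {
  "squeeze": 100,
  "deltas": [
    [50,[16,-2,55],[0,-0.13,0]],
    [50,[32.8,-4.4,108],[0,-0.266,-0.003]],
    [50,[32.8,-4.4,115],[0,-0.266,-0.003]],
    [50,[26,-4.4,140],[0,-0.266,-0.003]],
    [50,[20,-4.4,162],[0,-0.266,-0.003]],
    [50,[17.1,-4.4,173],[0,-0.266,-0.003]],
    [50,[17.1,-4.4,173],[0,-0.266,-0.003]]
  ]
}}

```text
clock: 15.8
tcp_pos: [0.4987, 0.2466, 0.0292]
orientation: [2.667, 1.374, -0.349]
contact_force: [-0.4, 1.1, 0.8]
grip_width: 0.0502
```

Run:
```python
from h import *
o=r.get_obs(); F=frame(54.6,-15); delta([0.498,0.2474,0.0279],down(F)); print(o['contact_force'])
pic,d,W=cloud('wrist'); T=tool(); save('w8',pic)
```

```text
shift [ 0.6 -1.   1.1] turn [ 0.002  -0.0007 -0.0015] |d| 2 deg 0.1
[-0.44356721  1.06297833  0.77100621]
```

View pics/w8.png

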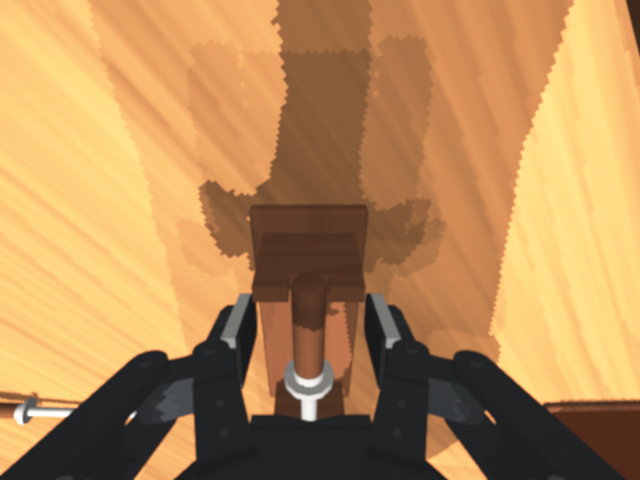

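Emit:
{"name": "play_rows", "arguments": {
  "squeeze": 100,
  "deltas": [
    [8,[0,-0.5,0.5],[0,0,0]],
    [8,[0,-0.5,0.5],[0,0,0]],
    [8,[0,-0.5,0.5],[0,0,0]],
    [8,[0,-0.5,0.5],[0,0,0]],
    [8,[0,-0.5,0.5],[0,0,0]],
    [8,[-5,-0.5,-19],[0,0,0]],
    [8,[-18,-0.5,-68],[0,0,0]],
    [8,[-31,0,-116],[0,0,0]]
  ]
}}

```text
clock: 16.85
tcp_pos: [0.4984, 0.2475, 0.1518]
orientation: [2.667, 1.376, -0.347]
contact_force: [-0.1, 0.3, -1.0]
grip_width: 0.011
```

Emit:
{"name": "play_rows", "arguments": {
  "deltas": [
    [8,[0,0,0],[0,0,0]],
    [8,[0,0,0],[0,0,0]]
  ]
}}

```text
clock: 17.1
tcp_pos: [0.4983, 0.2473, 0.1522]
orientation: [2.667, 1.376, -0.346]
contact_force: [-0.2, -0.6, -1.7]
grip_width: 0.011
```

```bash
cat > rod.py <<'E'
from h import *
def seerod(name):
    "rod axis in tool coords from wrist depth: visible handle+collar part"
    o=r.get_obs(); print('w',o['grip_width'],'qv',abs(o['qvel']).max().round(3))
    pic,d,W=cloud('wrist'); T=tool(); save(name,pic); np.savez('pics/'+name,pic=pic,d=d,W=W,T=T)
    L=(W-T[:3,3])@T[:3,:3]*1000
    for v in range(250,440,8):
        m=(abs(L[v,:,1])<16)&(L[v,:,2]>-60)&(L[v,:,2]<40)&(abs(np.arange(640)-310)<60); u=np.nonzero(m)[0]
        if len(u): print(v,u.min(),u.max(),'ymid',((L[v,u.min(),1]+L[v,u.max(),1])/2).round(1),'x',L[v,u,0].mean().round(1),'ztop',np.nanmin(L[v,u,2]).round(1),pic[v,u].mean(0).round())
E
python3 - <<'E'
from rod import *
seerod('w9')
t,d,W=cloud('top'); np.savez('pics/top2',pic=t,W=W)
s,d,W=cloud('scene'); np.savez('pics/scene2',pic=s,W=W)
print(tool())
E
```

```text
w 0.011025449845752888 qv 0.03
274 307 315 ymid -0.1 x 25.4 ztop -18.5 [63. 40. 28.]
282 295 326 ymid -0.4 x 24.4 ztop -24.2 [65. 41. 28.]
290 284 337 ymid -0.4 x 19.1 ztop -28.2 [81. 61. 49.]
298 283 338 ymid -0.3 x 16.9 ztop -30.0 [86. 68. 58.]
306 275 348 ymid 0.1 x 12.9 ztop -29.1 [73. 61. 55.]
314 273 349 ymid -0.2 x 11.3 ztop -27.9 [69. 60. 55.]
322 272 351 ymid -0.0 x 9.7 ztop -32.5 [68. 59. 54.]
330 270 353 ymid 0.0 x 8.2 ztop -37.7 [66. 59. 54.]
338 265 357 ymid -0.3 x 8.3 ztop -46.1 [50. 44. 41.]
346 264 360 ymid 0.1 x 6.4 ztop -48.7 [41. 35. 32.]
354 263 361 ymid 0.0 x 4.6 ztop -53.1 [39. 34. 31.]
362 260 362 ymid -0.1 x 3.0 ztop -57.4 [39. 33. 31.]
370 259 364 ymid -0.1 x 0.6 ztop -59.9 [40. 33. 31.]
378 287 334 ymid -0.4 x -18.1 ztop -48.8 [82. 79. 76.]
386 287 334 ymid -0.4 x -27.2 ztop -48.8 [100.  99.  97.]
394 286 335 ymid -0.4 x -27.9 ztop -49.4 [109. 106. 102.]
402 286 335 ymid -0.4 x -35.0 ztop -52.0 [101.  95.  91.]
410 286 335 ymid -0.4 x -39.9 ztop -55.7 [109. 101.  95.]
418 303 317 ymid -0.5 x -64.4 ztop -4.3 [139. 131. 124.]
[[ 0.55966261  0.81513229 -0.14945603  0.49763515]
 [ 0.78708583 -0.57927397 -0.21198482  0.24685681]
 [-0.25937166  0.00100525 -0.96577706  0.1506126 ]
 [ 0.          0.          0.          1.        ]]
```

Run:
```python
from rod import *
a=np.load('pics/w9.npz'); T=a['T']; L=(a['W']-T[:3,3])@T[:3,:3]*1000
for v in range(410,480,6):
    m=(abs(L[v,:,1])<9)&(L[v,:,0]<-25)&(L[v,:,2]<80)&(a['pic'][v].min(1)>90); u=np.nonzero(m)[0]
    if len(u): print(v,u.min(),u.max(),L[v,u].mean(0).round(1))
W=np.load('pics/top2.npz')['W']; pic=np.load('pics/top2.npz')['pic'].astype(int)
Q=(W-T[:3,3])@T[:3,:3]*1000
m=(abs(Q[...,1])<9)&(Q[...,0]<-15)&(Q[...,0]>-160)&(Q[...,2]<60)&(Q[...,2]>-70); P=Q[m]
for lo in range(-160,-10,15):
    q=P[(P[:,0]>=lo)&(P[:,0]<lo+15)]; 
    if len(q):print('top',lo,len(q),q.mean(0).round(1))
W=np.load('pics/scene2.npz')['W']; Q=(W-T[:3,3])@T[:3,:3]*1000
m=(abs(Q[...,1])<12)&(Q[...,0]>-160)&(Q[...,0]<60)&(Q[...,2]<60)&(Q[...,2]>-35); P=Q[m]
for lo in range(-160,60,15):
    q=P[(P[:,0]>=lo)&(P[:,0]<lo+15)]; 
    if len(q):print('sc',lo,len(q),q.mean(0).round(1))
```

```text
410 303 317 [-57.3  -0.5  -4.6]
416 303 317 [-62.7  -0.5  -3.1]
sc -145 5 [-133.6   -2.6   17.3]
sc -130 21 [-122.4   -2.2   13.7]
sc -115 19 [-106.9   -2.1    9.2]
sc -100 17 [-92.7  -2.    5. ]
sc -85 16 [-79.1  -1.1   1.4]
sc 5 49 [ 12.7  -0.  -22.6]
sc 20 18 [ 22.6  -1.4 -22.8]
```

```bash
cat >> rod.py <<'E'
PITCH=15.7
def rodtcp(xtip,y=0,z=13.4,dyaw=0,dp=0):
    "TCP pose with rod tip at rack x (mm), axis at y,z"
    Rt=down(frame(56+dyaw,35-PITCH+dp)); g=rk(xtip+137,y,z)
    return g-Rt@np.array([0,-.45,-17])/1000, Rt
E
python3 - <<'E'
from rod import *
for x in (110,68): p,Rt=rodtcp(x); print(p); delta(p,Rt)
E
```

```text
[0.68959583 0.14648449 0.17768503]
shift [ 21.4 214.6 -33.6] turn [ 0.0019  0.5992 -0.0247] |d| 218 deg 34.4
[0.67035714 0.11796196 0.15359482]
shift [ -5.6 215.5  -1.4] turn [ 0.0019  0.5992 -0.0247] |d| 216 deg 34.4
```

Emit:
{"name": "play_rows", "arguments": {
  "deltas": [
    [8,[0,10,-40],[0,0,0]],
    [8,[10,60,-60],[0,0.12,-0.005]],
    [8,[15,110,-65],[0,0.28,-0.01]],
    [8,[20,160,-60],[0.001,0.45,-0.02]],
    [8,[21,200,-45],[0.002,0.6,-0.025]],
    [8,[21,214.6,-34],[0.002,0.6,-0.025]],
    [8,[21,214.6,-34],[0.002,0.6,-0.025]],
    [8,[21,214.6,-34],[0.002,0.6,-0.025]]
  ]
}}

```text
clock: 18.25
tcp_pos: [0.6884, 0.1498, 0.1786]
orientation: [-2.601, -1.39, -0.443]
contact_force: [0.3, 1.5, -1.5]
grip_width: 0.0106
```

Run:
```python
from rod import *
o=r.get_obs(); print(abs(o['qvel']).max()); p,Rt=rodtcp(68); delta(p,Rt)
```

```text
0.014772678293261645
shift [-42.7   2.7  11.4] turn [-0.0027 -0.0012  0.0038] |d| 44 deg 0.3
```

Emit:
{"name": "play_rows", "arguments": {
  "deltas": [
    [8,[-20,2.7,5],[-0.003,-0.001,0.004]],
    [8,[-42.7,2.7,11.4],[-0.003,-0.001,0.004]],
    [8,[-42.7,2.7,11.4],[-0.003,-0.001,0.004]],
    [8,[-42.7,2.7,11.4],[-0.003,-0.001,0.004]],
    [8,[-42.7,2.7,11.4],[-0.003,-0.001,0.004]]
  ]
}}

```text
clock: 18.88
tcp_pos: [0.6709, 0.1192, 0.1546]
orientation: [-2.605, -1.387, -0.446]
contact_force: [-0.1, 0.6, -0.5]
grip_width: 0.0108
```

Run:
```python
from rod import *
o=r.get_obs(); print(abs(o['qvel']).max(),o['grip_width']); p,Rt=rodtcp(68); delta(p,Rt)
ims=[]
for n in('scene','top'):
    pic,d,W=cloud(n); np.savez('pics/'+n+'3',pic=pic,W=W,d=d)
    K,T=c2w(n); Ti=np.linalg.inv(T)
    def pr(p): q=Ti[:3,:3]@p+Ti[:3,3]; return (K@q)[:2]/q[2]
    print(n,'hole',pr(rk(48,0,13)),'tip',pr(rk(68,0,13)),'collar',pr(rk(174,0,13)))
    c=pr(rk(68,0,13)).astype(int); s=pic[c[1]-37:c[1]+38,c[0]-25:c[0]+25]; ims.append(cv2.resize(s,(400,600),interpolation=cv2.INTER_CUBIC)); print(c-[25,37])
save('ins',np.hstack(ims))
```

```text
0.0021279507268245077 0.01084285779015882
shift [-1.6  0.3  0.5] turn [ 0.0008 -0.0016  0.0012] |d| 2 deg 0.1
scene hole [270.73295934 250.44832311] tip [271.49367317 253.57535097] collar [275.86273783 271.53504413]
[246 216]
top hole [331.26751824 212.8560775 ] tip [326.2374678  208.77246128] collar [298.15351343 185.9726717 ]
[301 171]
```

View pics/ins.png

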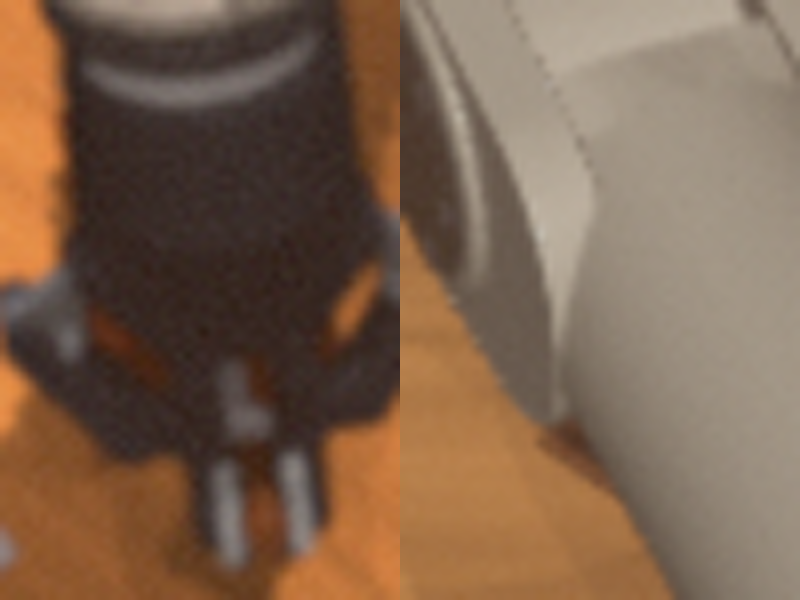

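Run:
```python
from rod import *
def fit(P,n):
    c=np.polyfit(P[:,0],P[:,2],1); 
    for _ in range(3): e=P[:,2]-np.polyval(c,P[:,0]); P=P[abs(e)<2*e.std()]; c=np.polyfit(P[:,0],P[:,2],1)
    cy=np.polyfit(P[:,0],P[:,1],1); print(n,len(P),P[:,0].min().round(),P[:,0].max().round(),'z',c.round(3),'deg',np.degrees(np.arctan(c[0])).round(2),'y',cy.round(3),'z@-60',np.polyval(c,-60).round(2),'z@-130',np.polyval(c,-130).round(2))
for k in range(2):
    T=tool(); pic,d,W=cloud('wrist'); L=(W-T[:3,3])@T[:3,:3]*1000
    vv,uu=np.mgrid[:480,:640]
    m=(vv>376)&(abs(uu-310)<30)&(abs(L[...,1])<6)&(L[...,0]<-36)&(L[...,0]>-70)&(L[...,2]>-15)&(L[...,2]<5)
    m2=m.copy()
    fit(L[m],'wrist all'); 
    # crest only
    fit(L[m&(abs(L[...,1]+.5)<1.2)],'crest')
    h=(abs(L[...,1]+.5)<1.5)&(L[...,0]>8)&(L[...,0]<26)&(L[...,2]>-36)&(L[...,2]<-20); fit(L[h],'handle')
T9=np.load('pics/w9.npz')['T']; W=np.load('pics/scene2.npz')['W']; Q=(W-T9[:3,3])@T9[:3,:3]*1000
m=(abs(Q[...,1]+2)<3)&(Q[...,0]>-140)&(Q[...,0]<-70)&(Q[...,2]<40)&(Q[...,2]>-10); fit(Q[m],'scene2')
```

```text
wrist all 260 -66.0 -47.0 z [ -0.276 -19.669] deg -15.44 y [ 0.003 -0.364] z@-60 -3.09 z@-130 16.24
crest 84 -65.0 -48.0 z [ -0.277 -20.159] deg -15.46 y [ 0.012 -0.006] z@-60 -3.57 z@-130 15.79
handle 286 8.0 24.0 z [ -0.095 -24.967] deg -5.44 y [-0.002 -0.418] z@-60 -19.25 z@-130 -12.58
wrist all 261 -66.0 -46.0 z [ -0.285 -20.142] deg -15.92 y [ 0.001 -0.469] z@-60 -3.03 z@-130 16.93
crest 89 -65.0 -48.0 z [ -0.27  -19.791] deg -15.11 y [ 0.01  -0.019] z@-60 -3.59 z@-130 15.31
handle 284 8.0 24.0 z [ -0.107 -24.774] deg -6.13 y [-0.006 -0.332] z@-60 -18.33 z@-130 -10.82
scene2 58 -137.0 -72.0 z [ -0.294 -22.528] deg -16.38 y [ 0.012 -0.635] z@-60 -4.89 z@-130 15.68
```

```bash
sed -i 's/PITCH=15.7/PITCH=15.5/; s/-.45,-17/-.45,-16/' rod.py
python3 - <<'E'
from rod import *
for x in (68,50,38): p,Rt=rodtcp(x); delta(p,Rt)
E
```

```text
shift [-0.6  0.1 -0.8] turn [0.0005 0.0028 0.0003] |d| 1 deg 0.2
shift [-17.9   0.1   4.1] turn [0.0005 0.0028 0.0003] |d| 18 deg 0.2
shift [-29.4   0.1   7.3] turn [0.0005 0.0028 0.0003] |d| 30 deg 0.2
```

Emit:
{"name": "play_rows", "arguments": {
  "deltas": [
    [8,[-0.6,0.1,-0.8],[0,0.003,0]],
    [8,[-10,0.1,1.9],[0,0.003,0]],
    [8,[-18,0.1,4.1],[0,0.003,0]],
    [8,[-21,0.1,4.9],[0,0.003,0]],
    [8,[-24,0.1,5.8],[0,0.003,0]],
    [8,[-27,0.1,6.6],[0,0.003,0]],
    [8,[-29.4,0.1,7.3],[0,0.003,0]],
    [8,[-29.4,0.1,7.3],[0,0.003,0]]
  ]
}}

```text
clock: 20.08
tcp_pos: [0.6564, 0.0972, 0.1373]
orientation: [-2.604, -1.385, -0.448]
contact_force: [0.4, -0.3, -0.6]
grip_width: 0.0111
```

Run:
```python
from rod import *
o=r.get_obs(); print(FR.T@o['contact_force'],FR.T@o['moment'],o['grip_width'])
for x in (38,20): p,Rt=rodtcp(x); delta(p,Rt)
```

```text
[-0.38594078 -0.48113726 -0.46108866] [0.05064174 0.38107825 0.0052645 ] 0.011115460689367786
shift [ 0.2 -0.1 -0. ] turn [ 0.0004 -0.      0.0002] |d| 0 deg 0.0
shift [-17.2  -0.1   4.8] turn [ 0.0004 -0.      0.0002] |d| 18 deg 0.0
```

Emit:
{"name": "play_rows", "arguments": {
  "deltas": [
    [8,[-4.6,-0.1,1.4],[0,0,0]],
    [8,[-9.4,-0.1,2.7],[0,0,0]],
    [8,[-14.2,-0.1,4],[0,0,0]],
    [8,[-19,-0.1,5.4],[0,0,0]],
    [8,[-24,-0.1,6.7],[0,0,0]],
    [8,[-28.6,-0.1,8],[0,0,0]],
    [8,[-28.6,-0.1,8],[0,0,0]]
  ]
}}

```text
clock: 20.95
tcp_pos: [0.6425, 0.0766, 0.1198]
orientation: [-2.604, -1.384, -0.447]
contact_force: [-0.2, 0.7, -0.9]
grip_width: 0.0107
```

Run:
```python
from rod import *
o=r.get_obs(); print(FR.T@o['contact_force'],FR.T@o['moment'],o['grip_width'])
for x in (8,-55): p,Rt=rodtcp(x); delta(p,Rt)
```

```text
[-0.16683883  0.5674292  -1.03640559] [-2.19008519e-02  3.76342061e-01  3.55454351e-04] 0.01073746152654038
shift [ 0.5  0.  -0.2] turn [ 0.0002  0.0004 -0.0005] |d| 1 deg 0.0
shift [-60.2   0.1  16.7] turn [ 0.0002  0.0004 -0.0005] |d| 62 deg 0.0
```

Emit:
{"name": "play_rows", "arguments": {
  "deltas": [
    [8,[-8,0,2.2],[0,0,0]],
    [8,[-16,0,4.5],[0,0,0]],
    [8,[-23,0,6.4],[0,0,0]],
    [8,[-30,0,8.3],[0,0,0]],
    [8,[-37,0,10.3],[0,0,0]],
    [8,[-44,0,12.2],[0,0,0]],
    [8,[-51,0,14.1],[0,0,0]],
    [8,[-55,0,15.3],[0,0,0]]
  ]
}}

```text
clock: 21.95
tcp_pos: [0.616, 0.0374, 0.0867]
orientation: [-2.604, -1.383, -0.446]
contact_force: [-0.4, 0.6, -0.9]
grip_width: 0.0111
```

Run:
```python
from rod import *
o=r.get_obs(); print(FR.T@o['contact_force'],FR.T@o['moment'],o['grip_width'])
for x in (-50,-60): p,Rt=rodtcp(x); delta(p,Rt)
```

```text
[-0.27989014  0.63736584 -0.87751553] [-0.02415909  0.37475109 -0.03469157] 0.011109743989821287
shift [ 0.3  0.  -0.1] turn [ 0.0001  0.0008 -0.0008] |d| 0 deg 0.1
shift [-9.3  0.   2.6] turn [ 0.0001  0.0008 -0.0008] |d| 10 deg 0.1
```

Now the last millimetres until the collar meets the board.

Emit:
{"name": "play_rows", "arguments": {
  "deltas": [
    [8,[-2,0,0.6],[0,0,0]],
    [8,[-4,0,1.1],[0,0,0]],
    [8,[-6,0,1.7],[0,0,0]],
    [8,[-7.5,0,2.1],[0,0,0]],
    [8,[-9,0,2.5],[0,0,0]],
    [8,[-9,0,2.5],[0,0,0]]
  ]
}}

```text
clock: 22.7
tcp_pos: [0.6143, 0.0348, 0.0843]
orientation: [-2.601, -1.386, -0.457]
contact_force: [1.1, 6.4, 9.9]
grip_width: 0.0109
```

Run:
```python
from rod import *
o=r.get_obs(); print(FR.T@o['contact_force'],FR.T@o['moment'],o['grip_width'],inrack(o['tcp_pos']))
for x in (-50,-60): p,Rt=rodtcp(x); delta(p,Rt)
```

```text
[10.51441669  2.62173482  4.66295315] [ 0.66647292 -1.51710637 -0.22809756] 0.010852743570721083 [78.51812671 -0.49747097 -2.25422806]
shift [ 4.  -0.  -1.3] turn [ 0.0024 -0.0056  0.0025] |d| 4 deg 0.4
shift [-5.7 -0.1  1.3] turn [ 0.0024 -0.0056  0.0025] |d| 6 deg 0.4
```

Run:
```python
from rod import *
pic,d,W=cloud('wrist'); L=(W-O)@FR*1000; x,y,z=np.moveaxis(L,-1,0)
np.savez('pics/w11',pic=pic,W=W)
c=pic[230:480,200:420]; save('w11',cv2.resize(c,(660,600) if 0 else (528,600),interpolation=cv2.INTER_CUBIC))
m=(z>2)&(z<28)&(x>35)&(x<66)&(abs(y)<40)
h,e=np.histogram(x[m],bins=np.arange(35,67,1)); print(list(zip(e[:-1].astype(int).tolist(),h.tolist())))
for v in range(370,440,5): print(v,[(u,)+tuple(L[v,u].round().astype(int).tolist()) for u in (262,270,290,300,310,320,330,345) if np.isfinite(L[v,u,0]) and z[v,u]<60])
```

```text
[(35, 0), (36, 0), (37, 0), (38, 0), (39, 0), (40, 0), (41, 0), (42, 0), (43, 0), (44, 0), (45, 13), (46, 140), (47, 248), (48, 72), (49, 61), (50, 133), (51, 268), (52, 94), (53, 39), (54, 38), (55, 32), (56, 52), (57, 49), (58, 30), (59, 38), (60, 36), (61, 28), (62, 45), (63, 44), (64, 31), (65, 38)]
370 [(262, 106, 15, 51), (270, 106, 12, 51), (290, 92, 7, 40), (300, 61, 5, 19), (310, 64, 0, 21), (320, 60, -4, 18), (330, 88, -7, 38), (345, 106, -10, 50)]
375 [(262, 113, 13, 57), (270, 113, 11, 57), (290, 90, 7, 41), (300, 57, 5, 18), (310, 59, 0, 20), (320, 58, -4, 19), (330, 86, -7, 38), (345, 112, -9, 57)]
380 [(262, 113, 13, 58), (270, 114, 11, 59), (290, 88, 7, 42), (300, 54, 5, 19), (310, 57, 0, 21), (320, 54, -5, 19), (330, 84, -7, 39), (345, 113, -9, 59)]
385 [(290, 85, 7, 42), (300, 51, 5, 19), (310, 53, 0, 21), (320, 52, -5, 20), (330, 51, -9, 20)]
390 [(290, 47, 10, 19), (300, 52, 5, 23), (310, 52, 0, 23), (320, 51, -4, 22), (330, 48, -9, 20)]
395 [(290, 48, 9, 23), (300, 50, 5, 24), (310, 51, 0, 25), (320, 50, -4, 24), (330, 48, -9, 23)]
400 [(290, 47, 9, 25), (300, 47, 5, 25), (310, 47, 0, 25), (320, 47, -5, 24), (330, 47, -9, 24)]
405 [(290, 47, 9, 27), (300, 48, 5, 28), (310, 47, 0, 27), (320, 47, -4, 27), (330, 47, -9, 27)]
410 [(290, 48, 9, 30), (300, 46, 5, 29), (310, 47, 0, 29), (320, 47, -4, 29), (330, 47, -9, 30)]
415 [(290, 47, 9, 32), (300, 47, 4, 32), (310, 48, 0, 32), (320, 47, -4, 31), (330, 47, -9, 32)]
420 []
425 []
430 []
435 []
```

View pics/w11.png

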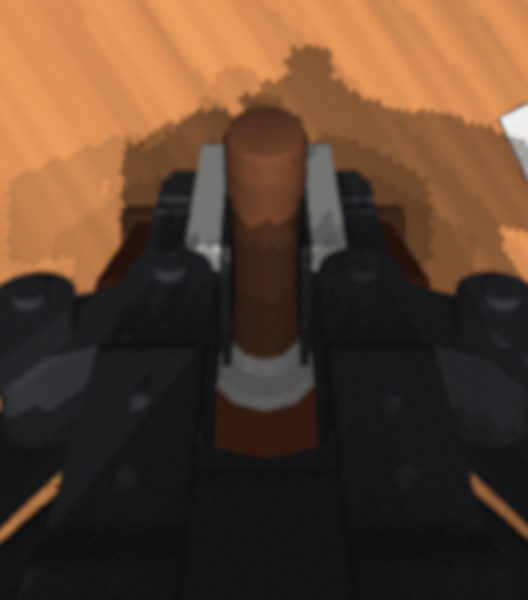

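Emit:
{"name": "play_rows", "arguments": {
  "deltas": [
    [8,[-1,0,0.3],[0,0,0]],
    [8,[-2,0,0.6],[0,0,0]],
    [8,[-2,0,0.6],[0,0,0]]
  ]
}}

```text
clock: 23.12
tcp_pos: [0.6145, 0.0349, 0.0841]
orientation: [-2.599, -1.387, -0.461]
contact_force: [0.7, 4.6, 5.4]
grip_width: 0.0104
```

Run:
```python
from rod import *
o=r.get_obs(); print(FR.T@o['contact_force'],o['grip_width'],inrack(o['tcp_pos']))
```

```text
[6.55083087 2.01716412 2.05650934] 0.010384434551435874 [78.53130396 -0.55420969 -2.46280455]
```

Emit:
{"name": "play_rows", "arguments": {
  "deltas": [
    [45,[0,0,0],[0,0,0]],
    [45,[0,0,0],[0,0,0]],
    [45,[0,0,0],[0,0,0]],
    [45,[0,0,-10],[0,0,0]],
    [45,[3,0,-40],[0,0,0]],
    [45,[10,0,-90],[0,0,0]],
    [45,[20,0,-130],[0,0,0]],
    [45,[20,0,-130],[0,0,0]]
  ]
}}

```text
clock: 24.12
tcp_pos: [0.6018, 0.0134, 0.2173]
orientation: [-2.602, -1.389, -0.469]
contact_force: [1.2, -0.1, 0.3]
grip_width: 0.0448
```

Emit:
{"name": "play_rows", "arguments": {
  "deltas": [
    [45,[0,0,0],[0,0,0]],
    [45,[0,0,0],[0,0,0]]
  ]
}}

```text
clock: 24.38
tcp_pos: [0.6012, 0.0134, 0.2165]
orientation: [-2.602, -1.388, -0.467]
contact_force: [-0.5, 0.2, -0.1]
grip_width: 0.0451
```

Run:
```python
from rod import *
o=r.get_obs(); print(o['contact_force'],o['grip_width'],inrack(o['tcp_pos']))
pic,d,W=cloud('wrist'); save('w12',pic); L=(W-O)@FR*1000; x,y,z=np.moveaxis(L,-1,0)
for k in(30,10,-10,-30):
    q=L[(abs(x-k)<4)&(abs(y)<30)&(z>79)&(z<115)]; print('plate',k,len(q),np.median(q,0).round(1) if len(q) else '')
q=(abs(y)<13)&(z>-5)&(z<30)&(x>40)&(x<112); h,e=np.histogram(x[q],bins=np.arange(42,112,2)); print(list(zip(e[:-1].tolist(),h.tolist())))
for k in (46,48,50,52,54,60,70,80,90,100,106): 
    s=q&(abs(x-k)<1.5)
    if s.any(): print(k,s.sum(),'ztop',z[s].max().round(1),'y',y[s].min().round(1),y[s].max().round(1))
p,d,W=cloud('scene'); np.savez('pics/scene4',pic=p,W=W,d=d); s0=np.load('pics/scene.npz')
df=np.abs(p.astype(int)-s0['pic']).sum(-1)>90; n,_,st,ce=cv2.connectedComponentsWithStats(df.astype(np.uint8)); print([tuple(a) for a in st[1:].tolist() if a[4]>25])
```

```text
[-0.47251062  0.24175319 -0.14372079] 0.045141641729547884 [133.77825553  -1.64683007 120.46469909]
plate 30 1018 [32.7  1.  85.5]
plate 10 12 [ 6.2 -2.1 80.3]
plate -10 540 [-8.9 -0.2 85.9]
plate -30 214 [-26.6  -1.5  81.3]
[(42, 0), (44, 0), (46, 281), (48, 111), (50, 148), (52, 94), (54, 28), (56, 33), (58, 29), (60, 32), (62, 29), (64, 30), (66, 28), (68, 33), (70, 28), (72, 35), (74, 32), (76, 35), (78, 33), (80, 36), (82, 27), (84, 39), (86, 31), (88, 38), (90, 34), (92, 34), (94, 38), (96, 38), (98, 34), (100, 33), (102, 40), (104, 37), (106, 115), (108, 21)]
46 158 ztop 29.9 y -12.7 13.0
48 366 ztop 30.0 y -12.9 13.0
50 121 ztop 29.0 y -12.8 12.6
52 223 ztop 23.1 y -11.8 11.7
54 63 ztop 23.1 y -10.2 6.4
60 43 ztop 18.2 y -6.5 6.4
70 45 ztop 17.7 y -6.3 6.3
80 51 ztop 17.6 y -6.2 7.1
90 51 ztop 18.3 y -6.0 6.9
100 46 ztop 16.9 y -5.9 6.8
106 98 ztop 16.7 y -5.8 6.8
[(192, 0, 121, 95, 5349), (438, 0, 15, 32, 110), (392, 8, 51, 84, 766), (453, 20, 20, 38, 312), (446, 52, 11, 4, 32), (443, 55, 29, 52, 597), (404, 72, 5, 25, 73), (311, 81, 76, 36, 794), (221, 91, 168, 199, 9554), (255, 91, 16, 15, 109), (274, 98, 120, 49, 2282), (393, 110, 10, 8, 35), (206, 135, 27, 39, 497), (432, 156, 9, 7, 39), (415, 163, 17, 7, 72), (268, 247, 8, 7, 26), (359, 247, 14, 55, 242)]
```

Run:
```python
from rod import *
for n in('wrist','scene','top'):
    pic,d,W=cloud(n); L=(W-O)@FR*1000; x,y,z=np.moveaxis(L,-1,0); print(n)
    for k in range(-38,42,4):
        s=(x>=k)&(x<k+4)&(abs(y)<26)&(z>-5)&(z<125)
        if s.sum(): print(k,s.sum(),'z pct5,50,95',np.percentile(z[s],[5,50,95]).round(1))
```

```text
wrist
-30 201 z pct5,50,95 [79.3 81.2 84.7]
-26 113 z pct5,50,95 [80.  81.8 84.5]
-18 14 z pct5,50,95 [85.2 85.7 85.8]
-14 183 z pct5,50,95 [85.4 86.1 86.7]
-10 294 z pct5,50,95 [84.1 85.7 86.6]
-6 125 z pct5,50,95 [84.7 85.4 86.5]
-2 155 z pct5,50,95 [85.4 85.8 86.3]
2 1153 z pct5,50,95 [73.6 80.7 86.3]
6 68 z pct5,50,95 [73.7 75.4 81.1]
22 44 z pct5,50,95 [85.3 85.8 86. ]
26 242 z pct5,50,95 [85.4 86.1 86.7]
30 2099 z pct5,50,95 [35.1 71.9 86.1]
34 1960 z pct5,50,95 [33.9 54.  81.9]
38 1 z pct5,50,95 [37.2 37.2 37.2]
scene
-38 7 z pct5,50,95 [84.8 85.5 86.2]
-34 12 z pct5,50,95 [81.7 84.7 87.4]
-30 19 z pct5,50,95 [82.6 85.4 87.1]
-26 6 z pct5,50,95 [85.2 86.3 87.9]
-22 3 z pct5,50,95 [84.4 85.1 86.2]
-18 4 z pct5,50,95 [84.9 85.3 86.2]
-14 13 z pct5,50,95 [83.7 86.1 87.4]
-10 9 z pct5,50,95 [85.4 86.4 87.3]
-6 9 z pct5,50,95 [85.2 85.9 87.6]
-2 23 z pct5,50,95 [79.6 83.7 87.1]
2 24 z pct5,50,95 [79.5 82.9 87.1]
6 16 z pct5,50,95 [80.5 83.8 87.3]
18 1 z pct5,50,95 [84.1 84.1 84.1]
22 6 z pct5,50,95 [41.5 85.5 86.6]
26 44 z pct5,50,95 [45.3 68.7 86.7]
30 177 z pct5,50,95 [37.  64.9 85.7]
34 171 z pct5,50,95 [39.1 59.5 85.4]
38 55 z pct5,50,95 [ 6.  52.3 84.7]
top
-34 3 z pct5,50,95 [83.8 86.5 87.4]
-30 12 z pct5,50,95 [70.1 77.8 83.8]
-18 3 z pct5,50,95 [83.5 84.4 85.6]
-14 5 z pct5,50,95 [84.7 87.1 88.5]
-10 9 z pct5,50,95 [82.9 86.4 88.5]
-6 7 z pct5,50,95 [83.1 85.6 87.3]
-2 18 z pct5,50,95 [73.6 82.8 87.1]
2 32 z pct5,50,95 [62.4 74.9 85.1]
6 12 z pct5,50,95 [61.6 67.4 79.7]
22 5 z pct5,50,95 [84.  85.  87.1]
26 4 z pct5,50,95 [85.3 86.  86.3]
30 48 z pct5,50,95 [44.6 70.5 87.9]
34 8 z pct5,50,95 [46.6 66.8 88.7]
```

```bash
python3 -c "
from bench import r
o=r.get_obs(); print(o['clock'],o['contact_force']); print(r.hand_in())"
```

```text
24.625 [-0.50082018  0.14394566 -0.29307412]
the job is handed in; nothing more can be done
None
```

I pushed both raised plates down, filed the loose plate in the empty place, ran the rod in until its collar met the board, and let go. The job was handed in at 24.6 s with the gripper clear of everything.

Last checks:
- **Plates:** Each of the three plates I pressed (highest, filed and third) stopped hard at 86.2–86.5 mm above the rack floor against an expected 86. The final depth readings put their tops at about 86 mm. The lowest plate was already down and was only seen, at 85–86 mm.
- **Rod:** It slid through with no side force until the collar stopped. After release, the depth readings put the collar at x = 48–52 mm on the board and the handle end at 108 mm, as they should be.
- **Bystanders:** Comparing scene-camera pictures from the start and the end showed no change at the coin case, jar, ruler or pencil box.

Two readings were off nominal:
- **Filed plate:** It leans downhill in its groove, its top 6–8 mm towards the low end. That is about the slack an 11 mm groove leaves for an 8 mm plate.
- **Rod handle:** It sits about 2 mm below the nominal axis, which is the play of an 8 mm rod in a 12 mm hole.

The fixed cameras could not see the rod go in because the arm blocked them, so I judged the insertion by force and by the wrist camera's depth. I viewed 12 pictures, the limit.

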